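# Sort the printing tools back into their colour trays

### The job

The print run is over: clear the table so that the colours do not mix. Put the blue-lidded ink pot and the blue squeegee in the blue tray and the yellow ones in the yellow tray, each pot standing upright in the wider bay and each squeegee blade up, along the narrow bay, all flat on the tray floor; lay the ink spatula lengthwise inside the dark grey wash-up tray. Leave the white-lidded pot standing where it is.

Things in the scene. Friction and masses are not known exactly. Their poses are not given: they have to be found in the camera images.
- pot_blue_mid (a point): small closed ink pot with a blue lid and blue band, a plain cylinder 52 mm across and 60 mm high, about 0.14 kg, standing on the table. This point is its centre, 30 mm above its underside; z is up.
- pot_yellow_mid (a point): small closed ink pot with a yellow lid and yellow band, a plain cylinder 52 mm across and 60 mm high, about 0.14 kg, standing on the table. This point is its centre, 30 mm above its underside; z is up.
- squeegee_blue_mid (a point): hand squeegee with a blue handle, standing with its black rubber blade up: the handle is a block 100 mm long (x) by 32 mm thick (y) by 40 mm high, with end strips of pale wood; on it stands the blade, 8 mm thick and 20 mm high, full length. 60 mm high in all, about 0.16 kg. This point is its centre, 30 mm above its underside; x runs along its length, y across its thickness, z up.
- squeegee_yellow_mid (a point): hand squeegee with a yellow handle, standing with its black rubber blade up: the handle is a block 100 mm long (x) by 32 mm thick (y) by 40 mm high, with end strips of pale wood; on it stands the blade, 8 mm thick and 20 mm high, full length. 60 mm high in all, about 0.16 kg. This point is its centre, 30 mm above its underside; x runs along its length, y across its thickness, z up.
- spatula_mid (a point): ink spatula lying flat, 130 mm long (x), about 0.07 kg: a dark wooden handle 20 mm wide and 20 mm high from x = -65 to +15 mm, then a brass collar and a thin steel blade 34 mm wide, 3 mm thick, at half height, to x = +65 mm. This point is its centre, 10 mm above its underside, on the handle; x points to the blade, z up. Grip it by the handle, across y, here or up to 25 mm towards the handle's end.
- tray_blue: fixed shallow blue plastic tray, 154 mm (x) by 140 mm (y); origin at the centre of its underside, z up. Floor 4 mm above the table; lips and one low white dividing rib 4 mm thick, tops 10 mm above the table. The rib runs along y at x = -9 mm and parts it into two bays: the narrow squeegee bay, inside 62 mm (x) by 132 mm (y), centre at x = -42 mm, y = 0, a squeegee lying along y in it; and the wider pot bay, inside 80 mm (x) by 132 mm (y), centre at x = +33 mm, y = 0.
- tray_yellow: fixed shallow yellow plastic tray, 154 mm (x) by 140 mm (y); origin at the centre of its underside, z up. Floor 4 mm above the table; lips and one low white dividing rib 4 mm thick, tops 10 mm above the table. The rib runs along y at x = -9 mm and parts it into two bays: the narrow squeegee bay, inside 62 mm (x) by 132 mm (y), centre at x = -42 mm, y = 0, a squeegee lying along y in it; and the wider pot bay, inside 80 mm (x) by 132 mm (y), centre at x = +33 mm, y = 0.
- tray_wash: fixed shallow dark grey metal wash-up tray, one undivided bay, 180 mm (x) by 120 mm (y) outside, 172 by 112 mm inside; origin at the centre of its underside, z up. Floor 4 mm above the table; lips 4 mm thick, tops 10 mm above the table. The spatula lies along x in it, either way round.
- pot_white_mid (a point): small closed ink pot with a white lid, a plain cylinder 52 mm across and 60 mm high, about 0.14 kg, standing on the table. This point is its centre, 30 mm above its underside; z is up. It is in use for the next run and must stay where it is.

How it is judged:
At the end, for the whole second after the job is handed in: In its own colour's tray, on the floor, at rest: each pot upright in the pot bay (17 mm in x, 44 in y of its centre), each squeegee blade up along the squeegee bay (18, 21 mm), within 0.09 rad; the spatula flat in the wash-up tray (23, 43 mm), within 0.4 rad of lengthwise (x of pot_blue_mid in the frame of tray_blue between 0.016 and 0.05 m and y of pot_blue_mid in the frame of tray_blue between -0.044 and 0.044 m and z of pot_blue_mid in the frame of tray_blue between 0.03 and 0.038 m and angle between each of pot_blue_mid, squeegee_blue_mid, pot_yellow_mid, squeegee_yellow_mid's own z axis and vertical below 0.09 rad and linear speed of each of pot_blue, squeegee_blue, pot_yellow, squeegee_yellow, spatula below 0.02 m/s and x of squeegee_blue_mid in the frame of tray_blue between -0.06 and -0.024 m and y of squeegee_blue_mid in the frame of tray_blue between -0.021 and 0.021 m and z of squeegee_blue_mid in the frame of tray_blue between 0.03 and 0.038 m and x of pot_yellow_mid in the frame of tray_yellow between 0.016 and 0.05 m and y of pot_yellow_mid in the frame of tray_yellow between -0.044 and 0.044 m and z of pot_yellow_mid in the frame of tray_yellow between 0.03 and 0.038 m and x of squeegee_yellow_mid in the frame of tray_yellow between -0.06 and -0.024 m and y of squeegee_yellow_mid in the frame of tray_yellow between -0.021 and 0.021 m and z of squeegee_yellow_mid in the frame of tray_yellow between 0.03 and 0.038 m and x of spatula_mid in the frame of tray_wash between -0.023 and 0.023 m and y of spatula_mid in the frame of tray_wash between -0.043 and 0.043 m and z of spatula_mid in the frame of tray_wash between 0.01 and 0.018 m and angle between the z axis of spatula_mid and the z axis of tray_wash, either way round below 0.08 rad and angle between the x axis of spatula_mid and the x axis of tray_wash, either way round below 0.4 rad); the robot touches nothing.
It fails at once if the white-lidded pot is shifted by more than 25 mm or tipped over (distance of pot_white_mid from where it was at the start of the episode above 0.025 m or angle between pot_white_mid's own z axis and vertical above 0.3 rad).
It also fails if it takes over 144 s, if anything falls off the work surface, if the arm or the gripper's body presses on something with over 40 N, if the wrist force passes 120 N, or if a joint passes its speed limit or range.

### The arm

A 6-joint arm with a two-finger parallel gripper is mounted at the origin on the work surface. World frame = base frame: x ahead of the robot, y to its left, z up, the work surface at z = 0. Lengths are in m, angles in rad, forces in N, time in s.
With the tool pointing down it reaches from about 0.425 to 0.95 m from the base axis. Payload 3.5 kg.
Tool frame: the origin (TCP) lies on the centre line of the jaws, within the pads' length; the fingertips stand 11 mm ahead of it and the grasp point (between the pads) lies 8 mm behind it; x points along the fingers, y is the direction in which the jaws open and shut, and the axes are right-handed (so a half turn about x gives the same grasp; the last joint's range is limited). The gripper opens to 85 mm and grips with 20 to 120 N. Pads are 22 mm wide; open, the fingers measure 114 mm over their backs; the gripper's body (76 mm by 85 mm) begins 54 mm behind the grasp point. The pads swing forward as they close: fully open they stand 13 mm farther back than shut.
Start: joints at [-1.316, 0.286, 1.577, -0, 1.279, -0.15], TCP at [0.266, -0.62, 0.242] pointing down, gripper open.
Joint ranges: [-2.77, 2.77], [-0.9, 2.22], [0.21, 2.48], [-1.53, 4.67], [0.24, 2.81], [-2.84, 2.84]. Speed limits (rad/s): [2.79, 2.79, 3.14, 3.14, 3.14, 3.14].

### API

Orientations are given as a unit quaternion [x, y, z, w].
In Python, from plant import ctrl gives the robot as it stands. The module is installed in compiled form; this text tells all that it offers.
- The arm moves only by the tool drive_tool, never from a script. Its argument "series" is a list of rows, each a list of 2 entries, a list of its own where there are three numbers: the shift along the tool's x, y, z in units of 50 mm (1.0 is 50 mm), then the turn, a rotation vector about the tool's x, y, z in degrees. A call has 1 to 5 rows; each row shifts and turns the pose as measured when the row begins, along the tool's axes as they then stand; what a row does not reach is not made up. A row lasts 1/10 s, in which the tool goes at most 50 mm and 8.59 degrees, less where a joint would pass 70% of its speed; a pose out of reach is approached as far as the arm can. A call is refused whole if a number of a shift passes 1 or a number of a turn 8.59, either way. A call with a gripper value outside its range is refused whole. "grip" is the gripper's target within -1 to 1 (fully open at 1, half-way at 0, shut at -1), set as the call begins (left out, the last holds). The fingers move at their own pace and stop on an object; "newtons" is the grip in N (left out, the last holds). Time passes only in rows, so rows that do not move let the fingers close. It gives the time, the measured TCP pose, the force and the opening at its end, in the units of the state.
- ctrl.get_state(): the state, without advancing time (a new reading comes with each control period).
- ctrl.read_camera(name): name is "scene" or "top" or "wrist"; returns a dict with "img" (480x640x3 uint8, red, green, blue), "camera_matrix" (3x3 intrinsics, pixels), "R" (3x3) and "t" (3): a world point X has camera coordinates R X + t. Camera axes: x right, y down, z forward; pixel columns grow to the right and rows downward; lengths in m; the calibration is good to about 2 mm. A picture is of the moment at which its call begins. There is no depth.
- ctrl.sign_off(): hands the job in, once; it reports no verdict.
The state is a dict: "time": time; "qpos": joint angles; "dq": joint speeds; "joint_efforts": joint torques, N m; "eef_pos": TCP position; "tcp_rot": TCP orientation; "contact_force": force on the tool from outside, world axes, zero at the start; "wrist_torque": the same for the moment, N m; "opening": opening from 0.0 (shut) to 1.0 (fully open).
Only numpy, scipy, OpenCV 4.12 (cv2) and the standard library are available. Lean on these libraries where they do the work, as an engineer would, in place of code of your own. Each camera call takes 0.05 s, during which the arm holds its last target.

## Working session

There is one attempt and no reset: what is moved stays moved. The work goes in short steps, Python scripts to look and compute and a tool call to move; the robot and the scene stay as the last step left them, time stands still between calls to the robot, and variables do not carry over. Pictures are saved under pics/ and viewed, and the job is handed in when it is done.

Besides the shell and the picture viewer there is one more tool, called after ">>>" as a command line: name --argument value ..., lists and objects as JSON in quotes. drive_tool: Moves the arm, as the interface text tells. Its arguments: {"type":"object","properties":{"series":{"type":"array"},"grip":{"type":"number"},"newtons":{"type":"number"}},"required":["series"]}

```bash
mkdir -p pics; python3 - <<'E'
from plant import ctrl
import cv2
s=ctrl.get_state(); print(s)
for n in ("scene","top","wrist"):
    c=ctrl.read_camera(n); cv2.imwrite(f"pics/{n}0.png",c["img"][:,:,::-1]); print(n,c["camera_matrix"].tolist(),c["R"].tolist(),c["t"].tolist())
E
```

```text
{'time': 0.0, 'qpos': array([-1.31603684e+00,  2.87184561e-01,  1.57815788e+00,  2.57176527e-05,
        1.27862389e+00, -1.50001510e-01]), 'dq': array([-0.00029561,  0.00128715, -0.00135572, -0.00054196,  0.00056852,
        0.00028302]), 'joint_efforts': array([ 4.12366635e-04, -4.05973113e+01, -2.92626661e+01, -1.34587840e-04,
        5.85052432e-03, -1.32680708e-05]), 'eef_pos': array([ 0.26568602, -0.61982936,  0.24094491]), 'tcp_rot': array([-0.69264014, -0.1429656 ,  0.69271063, -0.14128854]), 'contact_force': array([-0.63181118,  0.32855228,  0.25556183]), 'wrist_torque': array([-0.07549681, -0.06682876, -0.02123431]), 'opening': 0.9962366935617664}
scene [[483.72024154618293, 0.0, 323.2204867807085], [0.0, 483.72024154618293, 237.8566798412553], [0.0, 0.0, 1.0]] [[-0.2921279410219648, 0.9563723259832749, 0.0036387041110195507], [0.6747073471593702, 0.20878568479095366, -0.7079396397402378], [-0.6778135892437039, -0.20435388892730333, -0.7062635671736543]] [0.17712638356800448, -0.3420877990177438, 1.6771670664635574]
top [[546.7316947451515, 0.0, 327.70479678374335], [0.0, 546.7316947451515, 233.11196273794133], [0.0, 0.0, 1.0]] [[-0.0002661570001365083, -0.9999674056606028, -0.008069496691561593], [-0.9899648337388994, 0.0014038078824817743, -0.1413069612005819], [0.14131368341659262, 0.007950908113726831, -0.9899329401224117]] [0.004818642227182859, 0.5569166430314997, 1.0828526435937393]
wrist [[383.58076046480176, 0.0, 324.19363958419484], [0.0, 383.58076046480176, 242.75144745849283], [0.0, 0.0, 1.0]] [[0.3941923081182069, -0.9190242472639418, -0.002618618221298355], [-0.8744455490962566, -0.37594503901178933, 0.306611006502007], [-0.28276740598270916, -0.11857386129907584, -0.9518313051851365]] [-0.6747940818015694, -0.04167977182798498, 0.38065517689664263]
```

View pics/top0.png

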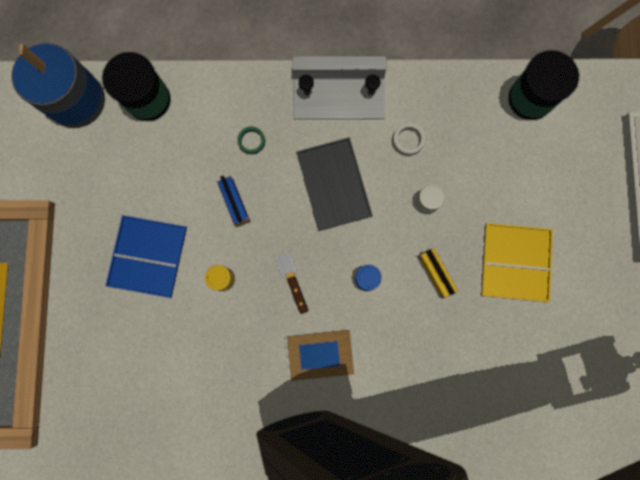

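View pics/scene0.png

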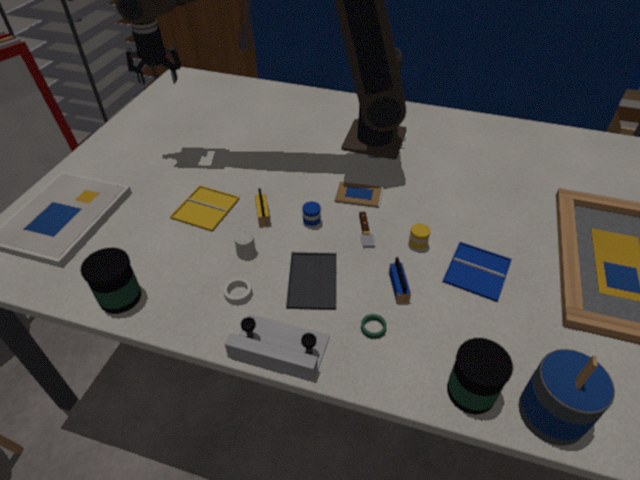

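View pics/wrist0.png

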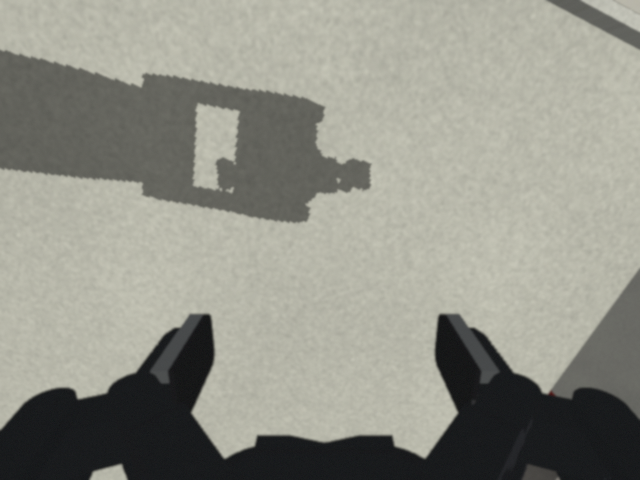

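The pictures show, in the top view: blue tray (147,257), yellow tray (517,262), grey tray (334,184), blue squeegee (233,200), yellow squeegee (437,272), blue pot (368,278), yellow pot (219,278), white pot (430,198) and spatula (293,280), with the blade pointing up the image. Now I'll measure them.

```bash
cat > h.py <<'E'
from plant import ctrl
import cv2, numpy as np
from scipy.spatial.transform import Rotation as Ro
def ray(c,px,z):
    px=np.atleast_2d(np.array(px,float)); K,R,t=[np.array(c[k]) for k in("camera_matrix","R","t")]
    d=np.c_[px,np.ones(len(px))]@np.linalg.inv(K).T@R; o=-R.T@t
    return o+d*((z-o[2])/d[:,2])[:,None]
def proj(c,X):
    X=np.atleast_2d(X); p=(X@np.array(c["R"]).T+c["t"])@np.array(c["camera_matrix"]).T
    return p[:,:2]/p[:,2:]
def mask(img,col):
    h=cv2.cvtColor(img,cv2.COLOR_RGB2HSV); H,S,V=[h[...,i].astype(int) for i in range(3)]
    if col=="blue": m=(H>100)&(H<130)&(S>140)&(V>50)
    if col=="yellow": m=(H>17)&(H<32)&(S>150)&(V>80)
    if col=="dark": m=(V<45)
    if col=="grey": m=(V<90)&(S<60)
    return m.astype(np.uint8)*255
def blobs(m,amin=80,amax=1e9):
    cs,_=cv2.findContours(m,cv2.RETR_EXTERNAL,cv2.CHAIN_APPROX_NONE)
    return sorted([c for c in cs if amin<cv2.contourArea(c)<amax],key=lambda c:c[:,0,0].mean())
E
python3 - <<'E'
from h import *
c=ctrl.read_camera("top"); img=c["img"]
print("cam",-np.array(c["R"]).T@c["t"])
for col in("blue","yellow","dark","grey"):
    for b in blobs(mask(img,col),60):
        ce=b[:,0].mean(0); 
        if not(100<ce[0]<560 and 120<ce[1]<320): continue
        r=cv2.minAreaRect(b); print(col,cv2.contourArea(b),np.round(r[0]),np.round(r[1],1),round(r[2],1))
        print("  ",np.round(ray(c,cv2.boxPoints(r),0.01),3)[:,:2].tolist())
big=cv2.resize(img[180:320,90:330],None,fx=3.3,fy=3.3,interpolation=cv2.INTER_CUBIC)
cv2.imwrite("pics/a1.png",big[:,:,::-1])
big=cv2.resize(img[180:320,340:580],None,fx=3.3,fy=3.3,interpolation=cv2.INTER_CUBIC)
cv2.imwrite("pics/a2.png",big[:,:,::-1])
E
```

```text
cam [ 0.39830728 -0.00457298  1.15068658]
blue 4120.5 [146. 256.] [65.2 73.1] 12.4
   [[0.453, 0.467], [0.604, 0.442], [0.574, 0.305], [0.424, 0.332]]
blue 151.0 [228. 202.] [44.   4.6] 67.7
   [[0.672, 0.241], [0.676, 0.231], [0.587, 0.194], [0.584, 0.203]]
blue 246.5 [236. 198.] [44.   6.7] 68.2
   [[0.679, 0.225], [0.684, 0.212], [0.595, 0.175], [0.59, 0.188]]
blue 432.5 [368. 278.] [23. 23.] 90.0
   [[0.492, -0.054], [0.492, -0.103], [0.444, -0.102], [0.444, -0.054]]
yellow 475.5 [218. 277.] [25.3 24.7] 35.0
   [[0.462, 0.27], [0.504, 0.242], [0.474, 0.197], [0.432, 0.226]]
yellow 301.5 [434. 275.] [48.7  7.4] 60.3
   [[0.514, -0.186], [0.522, -0.2], [0.434, -0.248], [0.426, -0.234]]
yellow 135.0 [444. 270.] [47.9  3.7] 60.8
   [[0.525, -0.21], [0.529, -0.217], [0.442, -0.263], [0.438, -0.257]]
yellow 4730.5 [517. 262.] [68.1 73.9] 3.6
   [[0.427, -0.312], [0.582, -0.328], [0.572, -0.47], [0.418, -0.452]]
dark 84.0 [231. 199.] [47.5  2.8] 68.2
   [[0.682, 0.234], [0.684, 0.228], [0.588, 0.188], [0.586, 0.194]]
dark 130.0 [440. 272.] [48.4  3.7] 60.9
   [[0.521, -0.202], [0.525, -0.209], [0.437, -0.256], [0.433, -0.249]]
grey 4397.0 [334. 184.] [82.3 55.8] 74.6
   [[0.739, 0.073], [0.772, -0.043], [0.598, -0.089], [0.566, 0.025]]
grey 139.5 [421. 205.] [24.7 12.3] 48.4
   [[0.633, -0.167], [0.65, -0.187], [0.61, -0.22], [0.593, -0.201]]
```

View pics/a1.png

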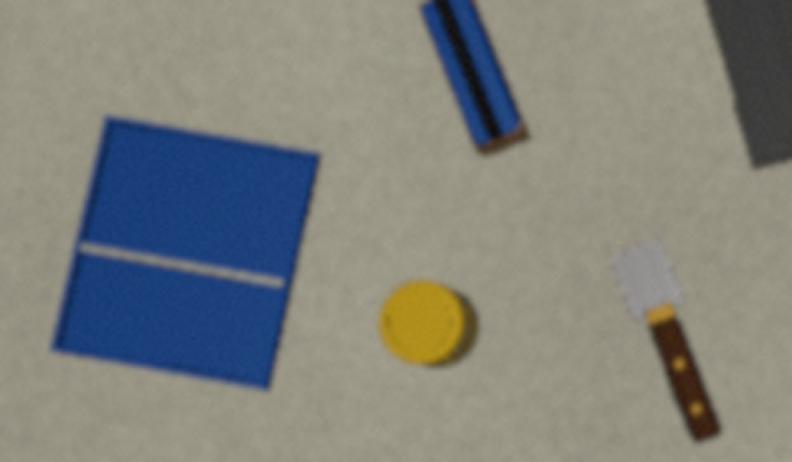

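View pics/a2.png

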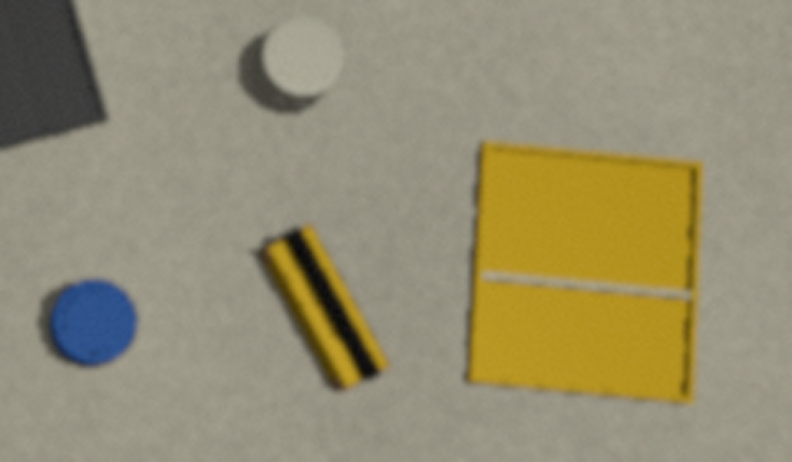

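```bash
cat >> h.py <<'E'
def tray(c,b,z=0.01):
    # approximate quad from hull -> world corners
    hull=cv2.convexHull(b)
    P=ray(c,hull[:,0,:],z)[:,:2].astype(np.float32)
    r=cv2.minAreaRect(P*1000); return r
def go(x,y,z,yaw=None):
    """remaining move in tool axes (units of 50 mm) and turn about tool x; yaw = desired direction (deg) of jaw axis, mod 180"""
    s=ctrl.get_state(); R=Ro.from_quat(s["tcp_rot"]).as_matrix(); d=R.T@(np.array([x,y,z])-s["eef_pos"])/0.05
    # desired R: x down, y at yaw
    best=None
    cur=np.degrees(np.arctan2(R[1,1],R[0,1]))
    if yaw is None: yaw=cur
    dy=(yaw-cur+90)%180-90
    out=[]
    for k in (0,180,-180):
        a=np.radians(cur+dy+k); Yd=np.array([np.cos(a),np.sin(a),0]); Xd=np.array([0,0,-1.]); Rd=np.c_[Xd,Yd,np.cross(Xd,Yd)]
        rv=np.degrees(Ro.from_matrix(R.T@Rd).as_rotvec()); out.append((dy+k,np.round(rv,1).tolist()))
    print("t %.1f pos"%s["time"],np.round(s["eef_pos"],4),"jawyaw %.1f"%cur,"q1 %.2f q6 %.2f"%(s["qpos"][0],s["qpos"][5]),"open %.2f"%s["opening"],"F",np.round(s["contact_force"],1))
    print(" shift",np.round(d,2),"turn",out[0][1],"| dyaw options",[round(o[0],1) for o in out])
E
python3 - <<'E'
from h import *
c=ctrl.read_camera("top"); img=c["img"]
def near(bs,p): return min(bs,key=lambda b:np.hypot(*(b[:,0].mean(0)-p)))
for n,col,p in(("tray_blue","blue",(147,257)),("tray_yellow","yellow",(517,262)),("tray_wash","grey",(334,184))):
    b=near(blobs(mask(img,col),1000),p); print(n,tray(c,b))
for n,p,col in(("pot_blue",(368,278),"blue"),("pot_yellow",(219,278),"yellow")):
    b=near(blobs(mask(img,col)),p); print(n,cv2.minEnclosingCircle((ray(c,b[:,0],0.06)[:,:2]*1000).astype(np.float32)))
for n,p in(("sq_b",(231,199)),("sq_y",(440,272))):
    b=near(blobs(mask(img,"dark"),60),p); r=cv2.minAreaRect((ray(c,b[:,0],0.06)[:,:2]*1000).astype(np.float32));print(n,r)
h=cv2.cvtColor(img,cv2.COLOR_RGB2HSV)
roi=h[240:320,270:315]; m=((roi[...,2]<110)&(roi[...,1]>80)).astype(np.uint8)*255
for b in blobs(m,20):
    P=b[:,0]+[270,240]; r=cv2.minAreaRect((ray(c,P,0.02)[:,:2]*1000).astype(np.float32));print("spat handle",r)
s=ctrl.get_state(); print(Ro.from_quat(s["tcp_rot"]).as_matrix().round(3))
# white pot
roi=img[180:220,410:450]; 
go(.3,-.6,.2,0)
E
```

```text
tray_blue ((513.5264282226562, 386.16693115234375), (137.8301239013672, 148.84921264648438), 79.81470489501953)
tray_yellow ((500.1549987792969, -390.22979736328125), (139.70498657226562, 151.94163513183594), 84.3504867553711)
tray_wash ((668.3887939453125, -8.002532958984375), (179.2494659423828, 118.53829956054688), 15.469865798950195)
pot_blue ((464.8393249511719, -75.21449279785156), 24.434120178222656)
pot_yellow ((464.182861328125, 221.11297607421875), 27.992633819580078)
sq_b ((624.6450805664062, 201.38780212402344), (99.35501098632812, 5.658717632293701), 22.641103744506836)
sq_y ((476.011474609375, -218.946044921875), (96.07767486572266, 7.445616722106934), 27.734413146972656)
spat handle ((432.8721008300781, 67.61358642578125), (77.37926483154297, 16.674434661865234), 21.689786911010742)
[[-0.     0.394 -0.919]
 [ 0.001 -0.919 -0.394]
 [-1.    -0.001 -0.   ]]
t 0.2 pos [ 0.2658 -0.6201  0.2416] jawyaw -66.8 q1 -1.32 q6 -0.15 open 1.00 F [-0.2 -0.3 -0.5]
 shift [ 0.83 -0.1  -0.79] turn [-66.8, -0.0, 0.1] | dyaw options [np.float64(66.8), np.float64(246.8), np.float64(-113.2)]
```

```bash
python3 -c "
from h import *
go(.476,-.219,.14,-62.3)"
```

```text
t 0.2 pos [ 0.2658 -0.6201  0.2416] jawyaw -66.8 q1 -1.32 q6 -0.15 open 1.00 F [-0.2 -0.3 -0.5]
 shift [ 2.04 -5.72 -7.02] turn [-4.5, -0.0, 0.1] | dyaw options [np.float64(4.5), np.float64(184.5), np.float64(-175.5)]
```

>>> drive_tool --series '[[[0, -0.6, -0.75], [-1, 0, 0]], [[0, -0.6, -0.75], [-1, 0, 0]], [[0, -0.6, -0.75], [-1, 0, 0]], [[0.3, -0.6, -0.7], [-1.5, 0, 0]], [[0.3, -0.6, -0.7], [0, 0, 0]]]' --grip 1 --newtons 40

```text
time: 0.75
eef_pos: [0.3675, -0.4065, 0.2119]
tcp_rot: [0.688, 0.165, -0.687, 0.169]
contact_force: [0.0, 0.1, 0.5]
opening: 0.998
```

```bash
python3 -c "
from h import *
go(.476,-.219,.14,-62.3)"
```

```text
t 0.8 pos [ 0.3675 -0.4065  0.2119] jawyaw -62.7 q1 -1.02 q6 0.07 open 1.00 F [0.  0.1 0.5]
 shift [ 1.43 -2.34 -3.65] turn [-0.4, -0.0, -0.3] | dyaw options [np.float64(0.4), np.float64(180.4), np.float64(-179.6)]
```

>>> drive_tool --series '[[[0.3, -0.5, -0.78], [0, 0, 0]], [[0.3, -0.5, -0.78], [0, 0, 0]], [[0.3, -0.5, -0.78], [0, 0, 0]], [[0.3, -0.5, -0.78], [0, 0, 0]], [[0.2, -0.2, -0.4], [0, 0, 0]]]'

```text
time: 1.25
eef_pos: [0.4755, -0.2194, 0.1396]
tcp_rot: [0.688, 0.165, -0.686, 0.17]
contact_force: [-0.7, -0.6, 0.3]
opening: 1.0
```

```bash
python3 - <<'E'
from h import *
go(.476,-.219,.14,-62.3)
c=ctrl.read_camera("wrist"); cv2.imwrite("pics/w1.png",c["img"][:,:,::-1])
print(proj(c,[[.476,-.219,.06]]))
E
```

```text
t 1.2 pos [ 0.4755 -0.2194  0.1396] jawyaw -62.6 q1 -0.63 q6 0.47 open 1.00 F [-0.7 -0.6  0.3]
 shift [-0.01 -0.   -0.01] turn [-0.3, -0.1, -0.4] | dyaw options [np.float64(0.3), np.float64(180.3), np.float64(-179.7)]
[[321.64660244 256.32518622]]
```

View pics/w1.png

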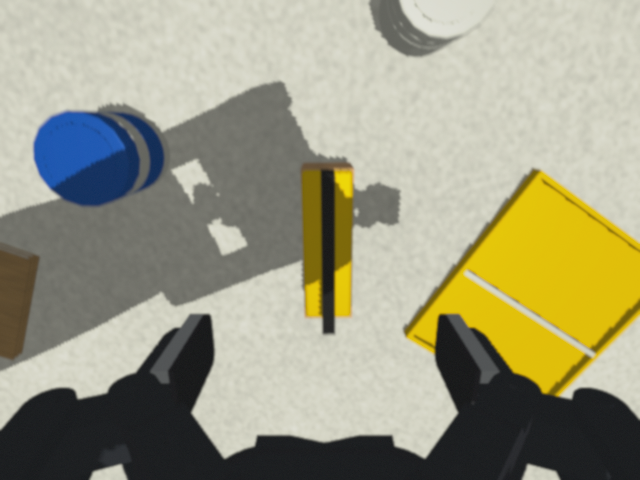

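The wrist view shows the yellow squeegee between the fingers, its blade running from (327,168) to (328,332) and parallel to the jaws. I'll refine its centre from this view.

```bash
cat >> h.py <<'E'
def blade_wrist(col):
    """refine squeegee from wrist view: dark blade inside colour's hull"""
    c=ctrl.read_camera("wrist"); img=c["img"]
    h=cv2.cvtColor(img,cv2.COLOR_RGB2HSV)
    m=(h[...,2]<60).astype(np.uint8)*255; m[:,:215]=0; m[:,435:]=0; m[400:]=0
    b=max(blobs(m,200),key=cv2.contourArea)
    r=cv2.minAreaRect((ray(c,b[:,0],0.06)[:,:2]*1000).astype(np.float32)); print("blade",np.round(r[0],1),np.round(r[1],1),r[2])
    return c
E
python3 - <<'E'
from h import *
blade_wrist("y")
go(.476,-.219,.024,-62.3)
E
```

```text
blade [ 476.7 -223.1] [101.2   6.5] 27.520700454711914
t 1.4 pos [ 0.4751 -0.2195  0.1389] jawyaw -62.5 q1 -0.63 q6 0.47 open 1.00 F [0.  0.2 0.3]
 shift [ 2.3  -0.01 -0.02] turn [-0.2, -0.0, -0.3] | dyaw options [np.float64(0.2), np.float64(180.2), np.float64(-179.8)]
```

>>> drive_tool --series '[[[0.7, 0.03, -0.03], [0, 0, 0]], [[0.7, 0, 0], [0, 0, 0]], [[0.6, 0, 0], [0, 0, 0]], [[0.25, 0, 0], [0, 0, 0]], [[0, 0, 0], [0, 0, 0]]]'

```text
time: 1.85
eef_pos: [0.4803, -0.2262, 0.0278]
tcp_rot: [0.689, 0.163, -0.684, 0.173]
contact_force: [0.4, -0.3, 1.0]
opening: 1.001
```

```bash
python3 - <<'E'
from h import *
go(.4765,-.2212,.024,-62.3)
E
```

```text
t 1.9 pos [ 0.4803 -0.2262  0.0278] jawyaw -62.5 q1 -0.63 q6 0.47 open 1.00 F [ 0.4 -0.3  1. ]
 shift [ 0.07 -0.13  0.02] turn [-0.2, -0.2, -0.9] | dyaw options [np.float64(0.2), np.float64(180.2), np.float64(-179.8)]
```

>>> drive_tool --series '[[[0.07, -0.1, 0], [-0.2, -0.2, -0.9]], [[0, 0, 0], [0, 0, 0]]]'

```text
time: 2.05
eef_pos: [0.4788, -0.2234, 0.0263]
tcp_rot: [0.687, 0.168, -0.686, 0.169]
contact_force: [-0.5, -0.0, 1.0]
opening: 0.997
```

>>> drive_tool --series '[[[0, 0, 0], [0, 0, 0]], [[0, 0, 0], [0, 0, 0]], [[0, 0, 0], [0, 0, 0]], [[0, 0, 0], [0, 0, 0]], [[0, 0, 0], [0, 0, 0]]]' --grip -1

```text
time: 2.55
eef_pos: [0.4815, -0.2252, 0.031]
tcp_rot: [0.689, 0.166, -0.684, 0.172]
contact_force: [-0.2, -0.4, -0.7]
opening: 0.366
```

```bash
python3 - <<'E'
from h import *
go(.4765,-.2212,.024,-62.3)
E
```

```text
t 2.5 pos [ 0.4815 -0.2252  0.031 ] jawyaw -62.4 q1 -0.63 q6 0.46 open 0.37 F [-0.2 -0.4 -0.7]
 shift [ 0.14 -0.12  0.05] turn [-0.0, -0.2, -0.5] | dyaw options [np.float64(0.1), np.float64(180.1), np.float64(-179.9)]
```

>>> drive_tool --series '[[[0, 0, 0], [0, 0, 0]], [[-0.4, 0, 0], [0, 0, 0]], [[-0.8, 0, 0], [0, 0, 0]], [[-0.9, 0, 0], [0, 0, 0]], [[-0.3, 0, 0], [0, 0, 0]]]'

```text
time: 3.05
eef_pos: [0.4766, -0.2217, 0.148]
tcp_rot: [-0.685, -0.17, 0.688, -0.168]
contact_force: [0.5, -1.0, -0.9]
opening: 0.364
```

```bash
python3 - <<'E'
from h import *
go(.4582,-.3866,.14,-5.2)
c=ctrl.read_camera("wrist"); cv2.imwrite("pics/w2.png",c["img"][:,:,::-1])
E
```

```text
t 3.0 pos [ 0.4766 -0.2217  0.148 ] jawyaw -62.3 q1 -0.63 q6 0.46 open 0.36 F [ 0.5 -1.  -0.9]
 shift [0.15 2.75 1.86] turn [-57.1, 0.0, 0.3] | dyaw options [np.float64(57.1), np.float64(237.1), np.float64(-122.9)]
```

View pics/w2.png

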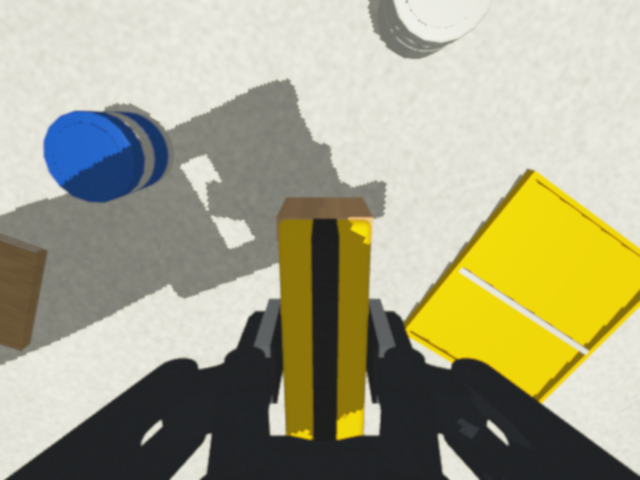

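The squeegee is held level, with its blade centred between the jaws. Next I'll turn and carry it.

>>> drive_tool --series '[[[0, 0.5, 0.4], [-8.2, 0, 0]], [[0, 0.5, 0.4], [-8.2, 0, 0]], [[0, 0.4, 0.4], [-8.2, 0, 0]], [[0, 0.3, 0.4], [-8.2, 0, 0]], [[0, 0.3, 0.4], [-8.2, 0, 0]]]'

```text
time: 3.6
eef_pos: [0.4709, -0.3626, 0.1432]
tcp_rot: [-0.577, -0.412, 0.578, -0.404]
contact_force: [-0.5, 0.1, -1.0]
opening: 0.372
```

```bash
python3 - <<'E'
from h import *
go(.4582,-.3866,.14,-5.2)
E
```

```text
t 3.6 pos [ 0.4709 -0.3626  0.1432] jawyaw -19.5 q1 -0.83 q6 -0.49 open 0.37 F [-0.5  0.1 -1. ]
 shift [ 0.06 -0.08  0.54] turn [-14.3, -0.3, 0.5] | dyaw options [np.float64(14.3), np.float64(194.3), np.float64(-165.7)]
```

>>> drive_tool --series '[[[0, 0, 0.25], [-7.1, 0, 0]], [[0, 0, 0.2], [-7.1, 0, 0]], [[0, 0, 0], [0, 0, 0]]]'

```text
time: 3.9
eef_pos: [0.4625, -0.3867, 0.1373]
tcp_rot: [-0.52, -0.484, 0.521, -0.472]
contact_force: [0.1, 0.2, -1.3]
opening: 0.366
```

```bash
python3 - <<'E'
from h import *
go(.4582,-.3866,.035,-5.2)
c=ctrl.read_camera("wrist"); cv2.imwrite("pics/w3.png",c["img"][:,:,::-1])
# tray refine in wrist view
b=max(blobs(mask(c["img"],"yellow"),1000),key=cv2.contourArea)
t=ctrl.read_camera("top"); cv2.imwrite("pics/t3.png",cv2.resize(t["img"][180:340,380:600],None,fx=3.5,fy=3.5)[:,:,::-1])
E
```

```text
t 3.9 pos [ 0.4625 -0.3867  0.1373] jawyaw -4.9 q1 -0.86 q6 -0.78 open 0.37 F [ 0.1  0.2 -1.3]
 shift [ 2.05 -0.06  0.03] turn [0.3, -0.6, 0.8] | dyaw options [np.float64(-0.3), np.float64(179.7), np.float64(-180.3)]
```

View pics/w3.png

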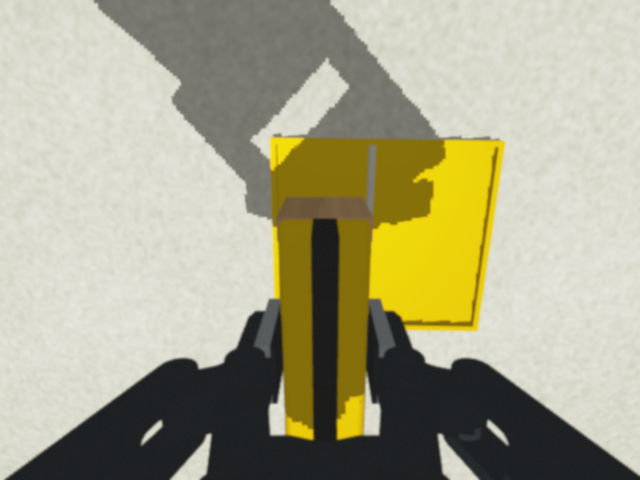

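View pics/t3.png

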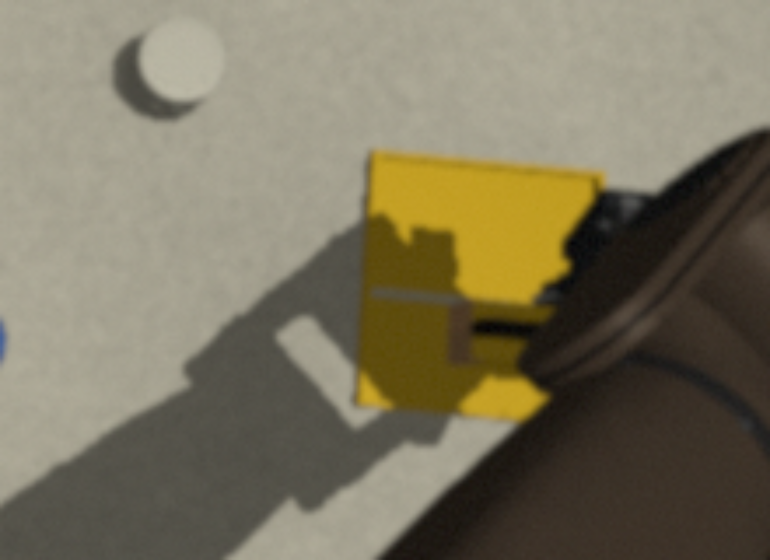

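>>> drive_tool --series '[[[0, -0.06, 0.02], [0.3, -0.5, 0.8]], [[0.6, 0, 0], [0, 0, 0]], [[0.8, 0, 0], [0, 0, 0]], [[0.35, 0, 0], [0, 0, 0]], [[0, 0, 0], [0, 0, 0]]]'

```text
time: 4.5
eef_pos: [0.4604, -0.3828, 0.0482]
tcp_rot: [0.525, 0.474, -0.522, 0.476]
contact_force: [-0.4, 0.7, -1.3]
opening: 0.365
```

```bash
python3 - <<'E'
from h import *
go(.4582,-.3866,.035,-5.2)
E
```

```text
t 4.5 pos [ 0.4604 -0.3828  0.0482] jawyaw -5.6 q1 -0.86 q6 -0.77 open 0.37 F [-0.4  0.7 -1.3]
 shift [ 0.26 -0.04  0.08] turn [-0.4, -0.0, -0.3] | dyaw options [np.float64(0.4), np.float64(180.4), np.float64(-179.6)]
```

>>> drive_tool --series '[[[0.2, -0.04, 0.08], [-0.4, 0, -0.3]], [[0.05, 0, 0], [0, 0, 0]], [[0.03, 0, 0], [0, 0, 0]]]'

```text
time: 4.8
eef_pos: [0.4589, -0.3869, 0.0357]
tcp_rot: [-0.522, -0.476, 0.522, -0.478]
contact_force: [-0.8, 0.9, -2.3]
opening: 0.361
```

```bash
python3 - <<'E'
from h import *
go(.4582,-.3866,.035,-5.2)
E
```

```text
t 4.8 pos [ 0.4589 -0.3869  0.0357] jawyaw -5.2 q1 -0.87 q6 -0.78 open 0.36 F [-0.8  0.9 -2.3]
 shift [ 0.01 -0.01 -0.  ] turn [0.0, 0.1, -0.1] | dyaw options [np.float64(-0.0), np.float64(180.0), np.float64(-180.0)]
```

>>> drive_tool --series '[[[0.05, 0, 0], [0, 0, 0]], [[0.05, 0, 0], [0, 0, 0]]]'

```text
time: 5.0
eef_pos: [0.4592, -0.3873, 0.0345]
tcp_rot: [-0.522, -0.477, 0.522, -0.477]
contact_force: [-6.8, 7.7, 14.7]
opening: 0.36
```

>>> drive_tool --series '[[[0.04, 0, 0], [0, 0, 0]]]'

```text
time: 5.1
eef_pos: [0.4597, -0.3878, 0.0346]
tcp_rot: [-0.522, -0.476, 0.522, -0.478]
contact_force: [-1.0, 0.8, 2.3]
opening: 0.365
```

>>> drive_tool --series '[[[0, 0, 0], [0, 0, 0]], [[0, 0, 0], [0, 0, 0]], [[0, 0, 0], [0, 0, 0]]]' --grip 0.3

```text
time: 5.4
eef_pos: [0.4614, -0.3898, 0.0371]
tcp_rot: [-0.522, -0.474, 0.522, -0.48]
contact_force: [0.1, 0.5, -0.4]
opening: 0.653
```

>>> drive_tool --series '[[[-0.5, 0, 0], [0, 0, 0]], [[-0.8, 0, 0], [0, 0, 0]], [[-0.9, 0, 0], [0, 0, 0]]]' --grip 0.3

```text
time: 5.7
eef_pos: [0.4574, -0.3854, 0.1411]
tcp_rot: [-0.522, -0.48, 0.522, -0.474]
contact_force: [0.5, 0.4, -0.2]
opening: 0.649
```

```bash
python3 - <<'E'
from h import *
go(.4648,-.0752,.16,-5.2)
c=ctrl.read_camera("wrist"); cv2.imwrite("pics/w4.png",c["img"][:,:,::-1])
E
```

```text
t 5.7 pos [ 0.4574 -0.3854  0.1411] jawyaw -5.2 q1 -0.87 q6 -0.78 open 0.65 F [ 0.5  0.4 -0.2]
 shift [-0.34 -0.42 -6.19] turn [-0.0, -0.3, 0.4] | dyaw options [np.float64(0.0), np.float64(180.0), np.float64(-180.0)]
```

View pics/w4.png

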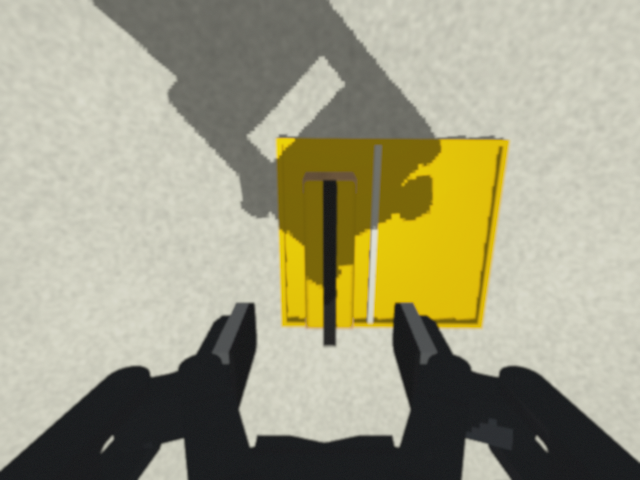

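The yellow squeegee stands in the narrow bay, parallel to the rib, with its blade running from (330,181) to (330,345). I'll check its position numerically.

```bash
python3 - <<'E'
from h import *
c=ctrl.read_camera("wrist")
P=ray(c,[[330,181],[330,345]],.064); print(P, P.mean(0))
# tray corners at z=.01 from picture
Q=ray(c,[[277,137],[508,139],[484,327],[282,325]],.01); print(Q.round(3), Q.mean(0))
a=np.radians(-5.2); R=np.array([[np.cos(a),np.sin(a)],[-np.sin(a),np.cos(a)]])
print("in tray (wrist)",R@(P.mean(0)-Q.mean(0))[:2])
go(.4648,-.0752,.16,-5.2)
E
```

```text
[[ 0.46783784 -0.34664374  0.064     ]
 [ 0.45863797 -0.45417136  0.064     ]] [ 0.4632379  -0.40040755  0.064     ]
[[ 0.434 -0.322  0.01 ]
 [ 0.593 -0.338  0.01 ]
 [ 0.582 -0.484  0.01 ]
 [ 0.42  -0.467  0.01 ]] [ 0.50727252 -0.40270233  0.01      ]
in tray (wrist) [-0.04406137 -0.00170564]
t 5.8 pos [ 0.4614 -0.3898  0.1495] jawyaw -5.2 q1 -0.87 q6 -0.78 open 0.65 F [ 0.5 -0.8  1. ]
 shift [-0.26 -0.5  -6.27] turn [0.0, 0.4, -0.4] | dyaw options [np.float64(-0.0), np.float64(180.0), np.float64(-180.0)]
```

>>> drive_tool --series '[[[0, -0.05, -0.98], [0, 0, 0]], [[0, -0.05, -0.98], [0, 0, 0]], [[0, -0.05, -0.98], [0, 0, 0]], [[0, -0.05, -0.98], [0, 0, 0]], [[0, -0.05, -0.98], [0, 0, 0]]]'

```text
time: 6.3
eef_pos: [0.4733, -0.1457, 0.1484]
tcp_rot: [-0.525, -0.466, 0.525, -0.481]
contact_force: [0.2, 0.8, 1.0]
opening: 0.651
```

>>> drive_tool --series '[[[0, 0, -0.9], [8, 0, 0]], [[0, 0.2, -0.8], [8, 0, 0]], [[0, 0.3, -0.8], [8, 0, 0]], [[0, 0.3, -0.6], [8, 0, 0]], [[0, 0.2, -0.3], [8, 0, 0]]]' --grip 0.6

```text
time: 6.8
eef_pos: [0.5677, -0.0024, 0.1451]
tcp_rot: [0.658, 0.259, -0.653, 0.272]
contact_force: [-0.7, -0.4, -0.3]
opening: 0.802
```

```bash
python3 - <<'E'
from h import *
go(.447,.0733,.13,-68.3)
E
```

```text
t 6.8 pos [ 0.5677 -0.0024  0.1451] jawyaw -45.9 q1 -0.18 q6 0.63 open 0.80 F [-0.7 -0.4 -0.3]
 shift [ 0.25 -2.77  0.68] turn [22.4, -0.2, -1.2] | dyaw options [np.float64(-22.4), np.float64(157.6), np.float64(-202.4)]
```

>>> drive_tool --series '[[[0, -0.8, 0.1], [7.5, 0, -1]], [[0, -0.7, 0], [7.5, 0, 0]], [[0.1, -0.6, -0.2], [7.4, 0, 0]]]'

```text
time: 7.1
eef_pos: [0.5122, 0.0832, 0.1365]
tcp_rot: [0.696, 0.126, -0.695, 0.127]
contact_force: [0.4, -0.5, 0.1]
opening: 0.801
```

```bash
python3 - <<'E'
from h import *
go(.447,.0733,.13,-68.3)
E
```

```text
t 7.1 pos [0.5122 0.0832 0.1365] jawyaw -69.4 q1 -0.03 q6 1.18 open 0.80 F [ 0.4 -0.5  0.1]
 shift [ 0.13 -0.27  1.29] turn [-1.1, -0.1, -0.1] | dyaw options [np.float64(1.1), np.float64(181.1), np.float64(-178.9)]
```

>>> drive_tool --series '[[[0, -0.14, 0.6], [-1, 0, 0]], [[0, -0.13, 0.55], [0, 0, 0]], [[0, 0, 0.1], [0, 0, 0]]]'

```text
time: 7.4
eef_pos: [0.4454, 0.0769, 0.1331]
tcp_rot: [-0.694, -0.134, 0.695, -0.134]
contact_force: [-0.6, 1.1, -0.5]
opening: 0.797
```

```bash
python3 - <<'E'
from h import *
go(.447,.0733,.13,-68.3)
c=ctrl.read_camera("wrist"); cv2.imwrite("pics/w5.png",c["img"][:,:,::-1])
print(proj(c,[[.447,.0733,.02],[.4561,.0768,.02]]))
E
```

```text
t 7.4 pos [0.4454 0.0769 0.1331] jawyaw -68.2 q1 -0.05 q6 1.14 open 0.80 F [-0.6  1.1 -0.5]
 shift [ 0.06  0.08 -0.  ] turn [0.1, 0.1, -0.0] | dyaw options [np.float64(-0.1), np.float64(179.9), np.float64(-180.1)]
[[328.63060698 239.64894604]
 [328.8924386  225.61537931]]
```

View pics/w5.png

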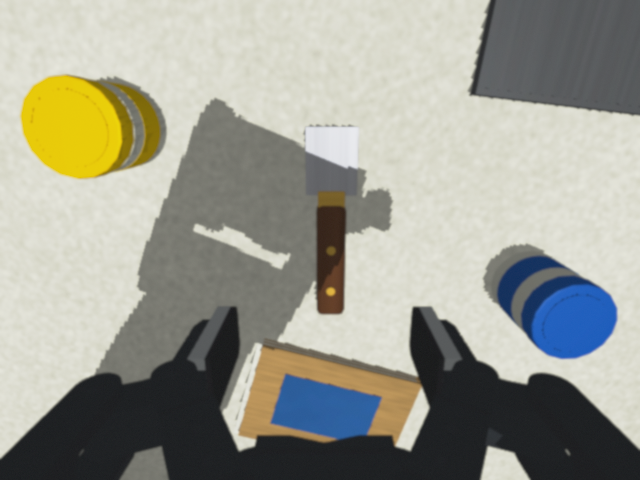

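The spatula handle runs from (331,207) to (331,314), which agrees with the top-view estimate to within about 1 mm. The jaws line up with it.

>>> drive_tool --series '[[[0.5, 0.09, 0], [0, 0, 0]], [[0.8, 0, 0], [0, 0, 0]], [[0.6, 0, 0], [0, 0, 0]], [[0.2, 0, 0], [0, 0, 0]], [[0.05, 0, 0], [0, 0, 0]]]' --grip 0 --newtons 30

```text
time: 7.95
eef_pos: [0.4575, 0.0706, 0.0269]
tcp_rot: [0.7, 0.131, -0.689, 0.134]
contact_force: [-0.3, 0.8, -1.0]
opening: 0.499
```

```bash
python3 - <<'E'
from h import *
go(.447,.0733,.018,-68.3)
E
```

```text
t 8.0 pos [0.4575 0.0706 0.0269] jawyaw -68.4 q1 -0.07 q6 1.13 open 0.50 F [-0.3  0.8 -1. ]
 shift [ 0.17 -0.13  0.18] turn [-0.1, -0.8, -0.4] | dyaw options [np.float64(0.1), np.float64(180.1), np.float64(-179.9)]
```

>>> drive_tool --series '[[[0, -0.1, 0.16], [0, -0.8, -0.4]], [[0.1, 0, 0], [0, 0, 0]]]'

```text
time: 8.15
eef_pos: [0.4501, 0.0721, 0.0234]
tcp_rot: [0.695, 0.132, -0.694, 0.133]
contact_force: [0.3, -0.3, 0.2]
opening: 0.499
```

```bash
python3 - <<'E'
from h import *
go(.447,.0733,.016,-68.3)
E
```

```text
t 8.2 pos [0.4501 0.0721 0.0234] jawyaw -68.4 q1 -0.06 q6 1.13 open 0.50 F [ 0.3 -0.3  0.2]
 shift [ 0.15 -0.04  0.05] turn [-0.1, -0.1, -0.1] | dyaw options [np.float64(0.1), np.float64(180.1), np.float64(-179.9)]
```

>>> drive_tool --series '[[[0.12, -0.03, 0.04], [0, 0, 0]], [[0.06, 0, 0], [0, 0, 0]]]'

```text
time: 8.35
eef_pos: [0.4491, 0.0728, 0.0157]
tcp_rot: [0.697, 0.132, -0.692, 0.133]
contact_force: [0.3, 0.6, 0.9]
opening: 0.499
```

```bash
python3 - <<'E'
from h import *
go(.447,.0733,.016,-68.3)
E
```

```text
t 8.3 pos [0.4491 0.0728 0.0157] jawyaw -68.4 q1 -0.06 q6 1.13 open 0.50 F [0.3 0.6 0.9]
 shift [-0.01 -0.02  0.04] turn [-0.1, -0.4, -0.2] | dyaw options [np.float64(0.1), np.float64(180.1), np.float64(-179.9)]
```

>>> drive_tool --series '[[[0, 0, 0.03], [0, -0.4, -0.2]], [[0, 0, 0], [0, 0, 0]], [[0, 0, 0], [0, 0, 0]], [[0, 0, 0], [0, 0, 0]]]' --grip -1

```text
time: 8.75
eef_pos: [0.4483, 0.0723, 0.0166]
tcp_rot: [0.695, 0.133, -0.694, 0.133]
contact_force: [0.1, -1.4, -0.6]
opening: 0.224
```

>>> drive_tool --series '[[[-0.3, 0, 0], [0, 0, 0]], [[-0.6, 0, 0], [0, 0, 0]], [[-0.9, 0, 0], [0, 0, 0]], [[-0.4, 0, 0], [0, 0, 0]]]'

```text
time: 9.15
eef_pos: [0.4445, 0.0724, 0.1256]
tcp_rot: [-0.691, -0.134, 0.698, -0.132]
contact_force: [1.2, 0.1, 0.0]
opening: 0.223
```

```bash
python3 - <<'E'
from h import *
go(.668-.010*np.cos(.267),-.008-.010*np.sin(.267),.12,-74.6)
c=ctrl.read_camera("wrist"); cv2.imwrite("pics/w6.png",c["img"][:,:,::-1])
E
```

```text
t 9.2 pos [0.4445 0.0724 0.1256] jawyaw -68.4 q1 -0.06 q6 1.13 open 0.22 F [1.2 0.1 0. ]
 shift [ 0.06  3.12 -3.37] turn [6.2, 0.6, 0.2] | dyaw options [np.float64(-6.2), np.float64(173.8), np.float64(-186.2)]
```

View pics/w6.png

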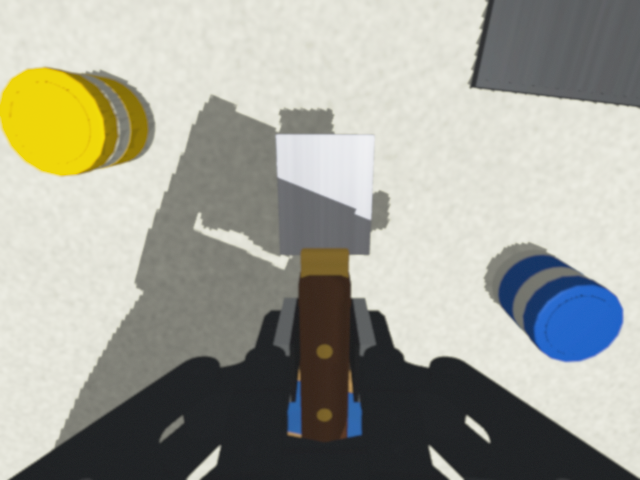

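The spatula is gripped by its handle and level. Next I'll carry it to the wash tray.

>>> drive_tool --series '[[[0, 0.6, -0.65], [1.3, 0, 0]], [[0, 0.6, -0.65], [1.3, 0, 0]], [[0, 0.6, -0.65], [1.3, 0, 0]], [[0, 0.6, -0.65], [1.3, 0, 0]], [[0, 0.4, -0.5], [1, 0, 0]]]'

```text
time: 9.7
eef_pos: [0.6379, -0.0091, 0.1202]
tcp_rot: [-0.696, -0.096, 0.705, -0.094]
contact_force: [0.2, 0.2, -0.9]
opening: 0.225
```

```bash
python3 - <<'E'
from h import *
go(.668-.010*np.cos(.267),-.008-.010*np.sin(.267),.08,-74.6)
E
```

```text
t 9.7 pos [ 0.6379 -0.0091  0.1202] jawyaw -74.6 q1 -0.17 q6 1.13 open 0.22 F [ 0.2  0.2 -0.9]
 shift [ 0.8   0.14 -0.4 ] turn [0.0, 0.7, 0.3] | dyaw options [np.float64(-0.0), np.float64(180.0), np.float64(-180.0)]
```

>>> drive_tool --series '[[[0.3, 0.14, -0.35], [0, 0.7, 0.3]], [[0.5, 0, 0], [0, 0, 0]], [[0.6, 0, 0], [0, 0, 0]], [[0.3, 0, 0], [0, 0, 0]]]'

```text
time: 10.1
eef_pos: [0.6627, -0.0149, 0.03]
tcp_rot: [0.703, 0.093, -0.699, 0.094]
contact_force: [-0.3, -0.4, -1.7]
opening: 0.227
```

```bash
python3 - <<'E'
from h import *
go(.668-.010*np.cos(.267),-.008-.010*np.sin(.267),.022,-74.6)
E
```

```text
t 10.1 pos [ 0.6627 -0.0149  0.03  ] jawyaw -74.8 q1 -0.18 q6 1.13 open 0.23 F [-0.3 -0.4 -1.7]
 shift [ 0.16 -0.11  0.06] turn [-0.2, -0.3, -0.2] | dyaw options [np.float64(0.2), np.float64(180.2), np.float64(-179.8)]
```

>>> drive_tool --series '[[[0.1, -0.1, 0.06], [0, -0.3, -0.2]], [[0.05, 0, 0], [0, 0, 0]]]'

```text
time: 10.3
eef_pos: [0.6559, -0.0102, 0.0201]
tcp_rot: [-0.698, -0.095, 0.704, -0.092]
contact_force: [-9.4, 2.6, 21.5]
opening: 0.221
```

>>> drive_tool --series '[[[0.04, 0, 0], [0, 0, 0]], [[0.03, 0, 0], [0, 0, 0]]]'

```text
time: 10.5
eef_pos: [0.6569, -0.0098, 0.0203]
tcp_rot: [-0.699, -0.095, 0.703, -0.093]
contact_force: [0.6, 0.1, -0.3]
opening: 0.225
```

```bash
python3 - <<'E'
from h import *
go(.668-.010*np.cos(.267),-.008-.010*np.sin(.267),.02,-74.6)
E
```

```text
t 10.5 pos [ 0.6569 -0.0098  0.0203] jawyaw -74.8 q1 -0.17 q6 1.14 open 0.23 F [ 0.6  0.1 -0.3]
 shift [ 0.01  0.02 -0.02] turn [-0.2, 0.3, 0.2] | dyaw options [np.float64(0.2), np.float64(180.2), np.float64(-179.8)]
```

>>> drive_tool --series '[[[0, 0, 0], [0, 0, 0]], [[0, 0, 0], [0, 0, 0]], [[0, 0, 0], [0, 0, 0]]]' --grip 0

```text
time: 10.8
eef_pos: [0.6578, -0.0093, 0.0224]
tcp_rot: [-0.7, -0.094, 0.702, -0.093]
contact_force: [-0.2, -0.3, -0.4]
opening: 0.501
```

>>> drive_tool --series '[[[-0.4, 0, 0], [0, 0, 0]], [[-0.8, 0, 0], [0, 0, 0]], [[-0.9, 0, 0], [0, 0, 0]], [[-0.5, 0, 0], [0, 0, 0]]]'

```text
time: 11.2
eef_pos: [0.6542, -0.0086, 0.1495]
tcp_rot: [-0.695, -0.096, 0.707, -0.092]
contact_force: [0.4, -0.2, -0.8]
opening: 0.504
```

```bash
python3 - <<'E'
from h import *
go(.6246,.2014,.14,-67.4)
c=ctrl.read_camera("wrist"); cv2.imwrite("pics/w7.png",c["img"][:,:,::-1])
E
```

```text
t 11.2 pos [ 0.6542 -0.0086  0.1495] jawyaw -74.7 q1 -0.17 q6 1.14 open 0.50 F [ 0.4 -0.2 -0.8]
 shift [ 0.22 -4.21 -0.54] turn [-7.3, 0.8, 0.5] | dyaw options [np.float64(7.3), np.float64(187.3), np.float64(-172.7)]
```

View pics/w7.png

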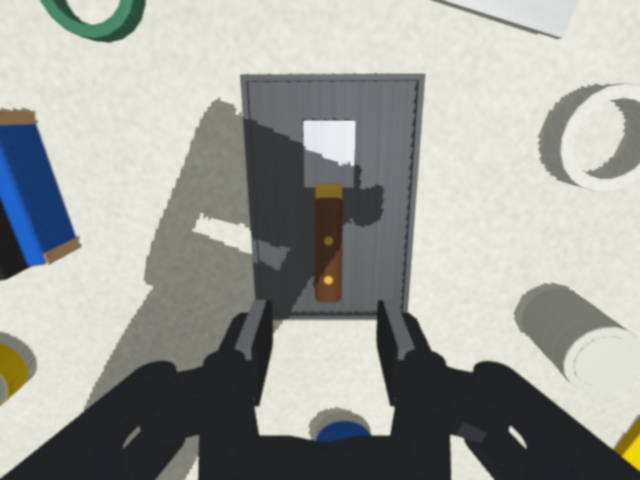

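The spatula lies lengthwise in the wash tray, from (329,120) to (328,301), with the tray spanning rows 74–318. I'll check the offset numerically.

```bash
python3 - <<'E'
from h import *
c=ctrl.read_camera("wrist")
Q=ray(c,[[242,75],[424,75],[405,318],[256,318]],.01)[:,:2]
P=np.r_[ray(c,[[329,121]],.0155),ray(c,[[328,301]],.024)][:,:2]
C=Q.mean(0); u=(Q[0]+Q[1]-Q[2]-Q[3]); L=np.linalg.norm(u)/2; u/=np.linalg.norm(u)
d=P.mean(0)-C; print(L,"x",d@u,"y",d@[-u[1],u[0]],"len",np.linalg.norm(P[0]-P[1]),"tip",(P[0]-C)@u,"end",(P[1]-C)@u)
E
```

```text
0.18091646754482954 x -0.0032386317516970822 y 0.002267545954884982 len 0.12962771817755755 tip 0.06157513964729805 end -0.06805240315069211
```

>>> drive_tool --series '[[[0, -0.95, -0.1], [-1.5, 0.8, 0.5]], [[0, -0.95, -0.1], [-1.5, 0, 0]], [[0, -0.95, -0.1], [-1.5, 0, 0]], [[0.1, -0.85, -0.1], [-1.5, 0, 0]], [[0.1, -0.5, -0.1], [-1.3, 0, 0]]]' --grip 1 --newtons 40

```text
time: 11.8
eef_pos: [0.6136, 0.2003, 0.1363]
tcp_rot: [0.695, 0.135, -0.693, 0.138]
contact_force: [-0.0, 0.6, -0.4]
opening: 0.999
```

```bash
python3 - <<'E'
from h import *
go(.6246,.2014,.14,-67.4)
c=blade_wrist("b"); cv2.imwrite("pics/w8.png",c["img"][:,:,::-1])
E
```

```text
t 11.8 pos [0.6136 0.2003 0.1363] jawyaw -67.7 q1 0.16 q6 1.34 open 1.00 F [-0.   0.6 -0.4]
 shift [-0.07  0.06 -0.21] turn [-0.3, -0.1, -0.2] | dyaw options [np.float64(0.3), np.float64(180.3), np.float64(-179.7)]
blade [627.4 203.1] [99.9  6.9] 23.15664291381836
```

View pics/w8.png

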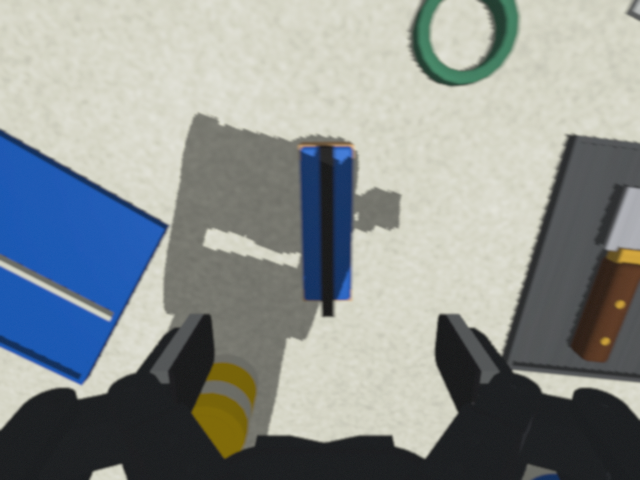

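The spatula is about 3 mm off the wash tray's centre, which is fine. The blue squeegee is upright between the jaws, its blade at (327,146)–(328,316).

>>> drive_tool --series '[[[0, 0.05, -0.25], [-0.5, 0, 0]], [[0.7, 0, 0], [0, 0, 0]], [[0.8, 0, 0], [0, 0, 0]], [[0.6, 0, 0], [0, 0, 0]], [[0.05, 0, 0], [0, 0, 0]]]'

```text
time: 12.35
eef_pos: [0.628, 0.2048, 0.0213]
tcp_rot: [0.693, 0.141, -0.692, 0.142]
contact_force: [-0.4, -1.2, -1.4]
opening: 0.996
```

```bash
python3 - <<'E'
from h import *
go(.626,.2022,.025,-67.1)
E
```

```text
t 12.3 pos [0.628  0.2048 0.0213] jawyaw -66.9 q1 0.16 q6 1.33 open 1.00 F [-0.4 -1.2 -1.4]
 shift [-0.07  0.03  0.06] turn [0.2, -0.0, -0.1] | dyaw options [np.float64(-0.2), np.float64(179.8), np.float64(-180.2)]
```

>>> drive_tool --series '[[[-0.07, 0.03, 0.06], [0, 0, 0]], [[0, 0, 0], [0, 0, 0]], [[0, 0, 0], [0, 0, 0]], [[0, 0, 0], [0, 0, 0]], [[0, 0, 0], [0, 0, 0]]]' --grip -1

```text
time: 12.85
eef_pos: [0.63, 0.2003, 0.0297]
tcp_rot: [0.696, 0.139, -0.69, 0.141]
contact_force: [-0.2, -0.3, -1.3]
opening: 0.359
```

>>> drive_tool --series '[[[0, 0, 0], [0, 0, 0]], [[-0.4, 0, 0], [0, 0, 0]], [[-0.8, 0, 0], [0, 0, 0]], [[-0.9, 0, 0], [0, 0, 0]], [[-0.3, 0, 0], [0, 0, 0]]]'

```text
time: 13.35
eef_pos: [0.6257, 0.2003, 0.1486]
tcp_rot: [-0.692, -0.14, 0.694, -0.141]
contact_force: [0.9, 0.4, -0.6]
opening: 0.368
```

```bash
python3 - <<'E'
from h import *
go(.4725,.3939,.14,-10.5)
c=ctrl.read_camera("wrist"); cv2.imwrite("pics/w9.png",c["img"][:,:,::-1])
E
```

```text
t 13.3 pos [0.6257 0.2003 0.1486] jawyaw -67.1 q1 0.16 q6 1.33 open 0.37 F [ 0.9  0.4 -0.6]
 shift [ 0.17 -4.76  1.31] turn [-56.6, 0.2, -0.0] | dyaw options [np.float64(56.6), np.float64(236.6), np.float64(-123.4)]
```

View pics/w9.png

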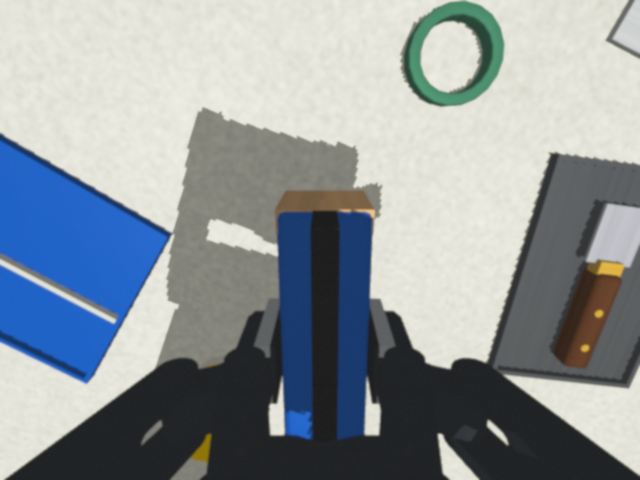

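The squeegee is held level. Next I'll translate it and turn it.

>>> drive_tool --series '[[[0, -0.9, 0.2], [-8.2, 0, 0]], [[0, -0.85, 0.3], [-8.2, 0, 0]], [[0, -0.8, 0], [-8.2, 0, 0]], [[0, -0.7, -0.3], [-8.2, 0, 0]], [[0, -0.7, -0.4], [-8.2, 0, 0]]]'

```text
time: 13.9
eef_pos: [0.5005, 0.3662, 0.1407]
tcp_rot: [-0.593, -0.379, 0.6, -0.381]
contact_force: [-0.2, 0.4, -1.4]
opening: 0.364
```

```bash
python3 - <<'E'
from h import *
go(.4725,.3939,.14,-10.5)
E
```

```text
t 13.9 pos [0.5005 0.3662 0.1407] jawyaw -25.0 q1 0.47 q6 0.91 open 0.36 F [-0.2  0.4 -1.4]
 shift [ 0.01 -0.74 -0.26] turn [-14.5, 0.5, 0.2] | dyaw options [np.float64(14.5), np.float64(194.5), np.float64(-165.5)]
```

>>> drive_tool --series '[[[0, -0.35, -0.2], [-7.3, 0.5, 0.2]], [[0, -0.3, -0.2], [-7.2, 0, 0]], [[0, 0, 0], [0, 0, 0]]]'

```text
time: 14.2
eef_pos: [0.4696, 0.4005, 0.1325]
tcp_rot: [-0.536, -0.458, 0.543, -0.456]
contact_force: [1.3, 0.4, -2.1]
opening: 0.364
```

```bash
python3 - <<'E'
from h import *
go(.4725,.3939,.05,-10.5)
c=ctrl.read_camera("wrist"); cv2.imwrite("pics/w10.png",c["img"][:,:,::-1])
E
```

```text
t 14.2 pos [0.4696 0.4005 0.1325] jawyaw -9.4 q1 0.54 q6 0.71 open 0.36 F [ 1.3  0.4 -2.1]
 shift [1.65 0.09 0.11] turn [1.1, 0.3, 0.5] | dyaw options [np.float64(-1.1), np.float64(178.9), np.float64(-181.1)]
```

View pics/w10.png

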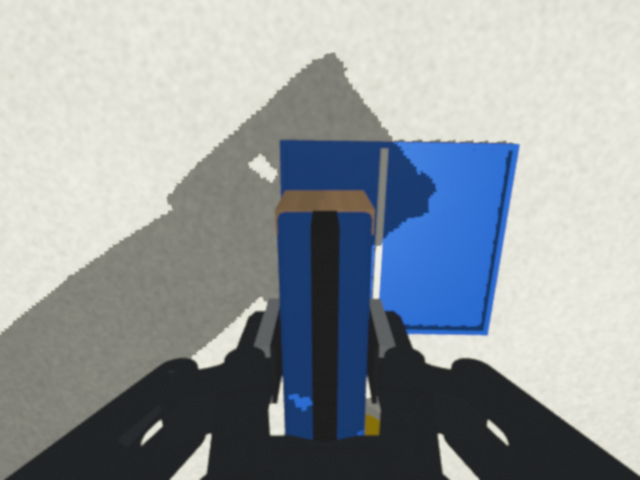

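The squeegee is over the narrow bay (rib at col 385) and nearly parallel to it. Now I'll lower it.

>>> drive_tool --series '[[[0.3, 0.09, 0.11], [1.1, 0.3, 0.5]], [[0.7, 0, 0], [0, 0, 0]], [[0.6, 0, 0], [0, 0, 0]], [[0.1, 0, 0], [0, 0, 0]]]'

```text
time: 14.65
eef_pos: [0.4753, 0.3901, 0.0425]
tcp_rot: [-0.546, -0.448, 0.547, -0.45]
contact_force: [-0.3, -0.0, -1.8]
opening: 0.363
```

```bash
python3 - <<'E'
from h import *
go(.4725,.3939,.035,-10.5)
E
```

```text
t 14.7 pos [0.4753 0.3901 0.0425] jawyaw -11.2 q1 0.52 q6 0.72 open 0.36 F [-0.3 -0.  -1.8]
 shift [ 0.15 -0.07 -0.06] turn [-0.7, 0.2, -0.1] | dyaw options [np.float64(0.7), np.float64(180.7), np.float64(-179.3)]
```

>>> drive_tool --series '[[[0.08, -0.07, -0.06], [-0.7, 0.2, -0.1]], [[0.06, 0, 0], [0, 0, 0]]]'

```text
time: 14.85
eef_pos: [0.4728, 0.3925, 0.0344]
tcp_rot: [-0.544, -0.452, 0.545, -0.451]
contact_force: [0.1, -0.1, -2.2]
opening: 0.362
```

>>> drive_tool --series '[[[0.05, 0, 0], [0, 0, 0]]]'

```text
time: 14.95
eef_pos: [0.4735, 0.3928, 0.0327]
tcp_rot: [0.545, 0.451, -0.544, 0.451]
contact_force: [-0.1, 0.1, -2.4]
opening: 0.365
```

>>> drive_tool --series '[[[0.05, 0, 0], [0, 0, 0]]]'

```text
time: 15.05
eef_pos: [0.474, 0.393, 0.032]
tcp_rot: [0.545, 0.451, -0.544, 0.451]
contact_force: [-4.6, -3.4, 9.5]
opening: 0.364
```

```bash
python3 - <<'E'
from h import *
go(.4725,.3939,.034,-10.5)
E
```

```text
t 15.1 pos [0.474 0.393 0.032] jawyaw -10.7 q1 0.53 q6 0.71 open 0.36 F [-4.6 -3.4  9.5]
 shift [-0.04 -0.03 -0.01] turn [-0.2, -0.0, 0.0] | dyaw options [np.float64(0.2), np.float64(180.2), np.float64(-179.8)]
```

>>> drive_tool --series '[[[0, 0, 0], [0, 0, 0]], [[0, 0, 0], [0, 0, 0]], [[0, 0, 0], [0, 0, 0]]]' --grip 0.3

```text
time: 15.35
eef_pos: [0.4769, 0.3948, 0.036]
tcp_rot: [0.548, 0.451, -0.541, 0.451]
contact_force: [-0.8, 1.7, -0.1]
opening: 0.647
```

>>> drive_tool --series '[[[-0.5, 0, 0], [0, 0, 0]], [[-0.8, 0, 0], [0, 0, 0]], [[-0.9, 0, 0], [0, 0, 0]], [[-0.3, 0, 0], [0, 0, 0]]]'

```text
time: 15.75
eef_pos: [0.4748, 0.3936, 0.1625]
tcp_rot: [0.546, 0.451, -0.543, 0.451]
contact_force: [0.3, 0.5, 0.9]
opening: 0.647
```

```bash
python3 - <<'E'
from h import *
go(.4648,-.0752,.15,-10.5)
c=ctrl.read_camera("wrist"); cv2.imwrite("pics/w11.png",c["img"][:,:,::-1])
E
```

```text
t 15.8 pos [0.4748 0.3936 0.1625] jawyaw -10.7 q1 0.53 q6 0.71 open 0.65 F [0.3 0.5 0.9]
 shift [0.23 1.55 9.25] turn [-0.2, -0.2, -0.2] | dyaw options [np.float64(0.2), np.float64(180.2), np.float64(-179.8)]
```

View pics/w11.png

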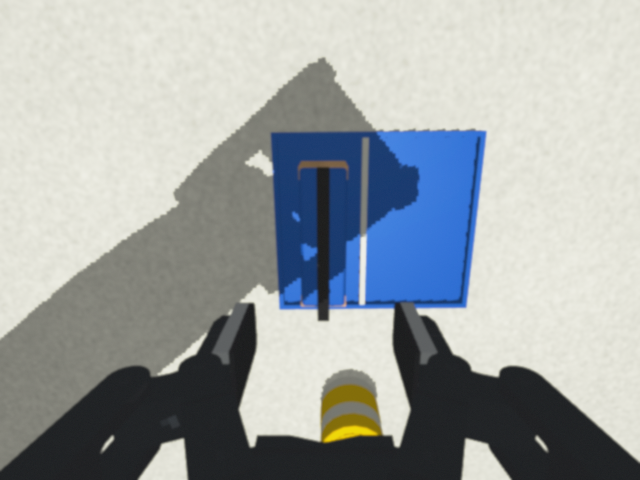

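The blue squeegee stands in its narrow bay, blade at (323,168)–(323,320) and parallel to the rib. Yellow pot next: I'll move over it and turn the jaws so they end up along the tray's y.

```bash
python3 - <<'E'
from h import *
c=ctrl.read_camera("wrist")
P=ray(c,[[323,168],[323,320]],.064)[:,:2]
Q=ray(c,[[272,132],[486,131],[466,306],[282,308]],.01)[:,:2]
v=Q[0]+Q[1]-Q[2]-Q[3]; v/=np.linalg.norm(v); u=np.array([v[1],-v[0]])
d=P.mean(0)-Q.mean(0); print("x",d@u,"y",d@v,"len",np.linalg.norm(P[0]-P[1]), "yaw tray",np.degrees(np.arctan2(u[1],u[0])),"sq",np.degrees(np.arctan2(*(P[0]-P[1])[::-1])))
E
```

```text
x -0.041176045031659385 y -0.00025245583838913444 len 0.1018034097421147 yaw tray -9.932843447627336 sq 79.24899252968683
```

>>> drive_tool --series '[[[0, 0.13, 0.69], [8.4, 0, 0]], [[0, 0.23, 0.66], [8.4, 0, 0]], [[0, 0.33, 0.62], [8.4, 0, 0]], [[0, 0.41, 0.57], [8.4, 0, 0]], [[0, 0.4, 0.5], [8.4, 0, 0]]]' --grip 1

```text
time: 16.35
eef_pos: [0.4647, 0.2174, 0.1496]
tcp_rot: [-0.668, -0.221, 0.676, -0.22]
contact_force: [0.7, 0.2, -0.7]
opening: 1.002
```

>>> drive_tool --series '[[[0, 0, 0], [8.4, 0, 0]], [[0, 0, 0], [8.4, 0, 0]], [[0, 0, 0], [8.4, 0, 0]], [[0, 0, 0], [8.4, 0, 0]], [[0, 0, 0], [8.4, 0, 0]]]'

```text
time: 16.85
eef_pos: [0.4568, 0.2106, 0.1356]
tcp_rot: [-0.695, 0.044, 0.717, 0.037]
contact_force: [0.7, -0.1, 0.6]
opening: 0.997
```

```bash
python3 - <<'E'
from h import *
go(.4642,.2215,.13,-95.2)
E
```

```text
t 16.9 pos [0.4568 0.2106 0.1356] jawyaw -96.6 q1 0.23 q6 1.92 open 1.00 F [ 0.7 -0.1  0.6]
 shift [ 0.11 -0.23 -0.13] turn [-1.4, 1.8, -0.7] | dyaw options [np.float64(1.4), np.float64(181.4), np.float64(-178.6)]
```

>>> drive_tool --series '[[[0, -0.23, -0.13], [-1.4, 1.8, -0.7]], [[0, 0, 0], [0, 0, 0]]]'

```text
time: 17.05
eef_pos: [0.4618, 0.2204, 0.1299]
tcp_rot: [-0.704, 0.034, 0.709, 0.033]
contact_force: [-0.3, 0.9, 0.5]
opening: 0.999
```

```bash
python3 - <<'E'
from h import *
go(.4642,.2215,.028,-95.2)
c=ctrl.read_camera("wrist"); cv2.imwrite("pics/w12.png",c["img"][:,:,::-1])
print(proj(c,[[.4642,.2215,.06]]))
E
```

```text
t 17.1 pos [0.4618 0.2204 0.1299] jawyaw -95.4 q1 0.25 q6 1.91 open 1.00 F [-0.3  0.9  0.5]
 shift [ 2.04 -0.03 -0.06] turn [-0.2, 0.4, -0.1] | dyaw options [np.float64(0.2), np.float64(180.2), np.float64(-179.8)]
[[318.93939223 259.43818487]]
```

View pics/w12.png

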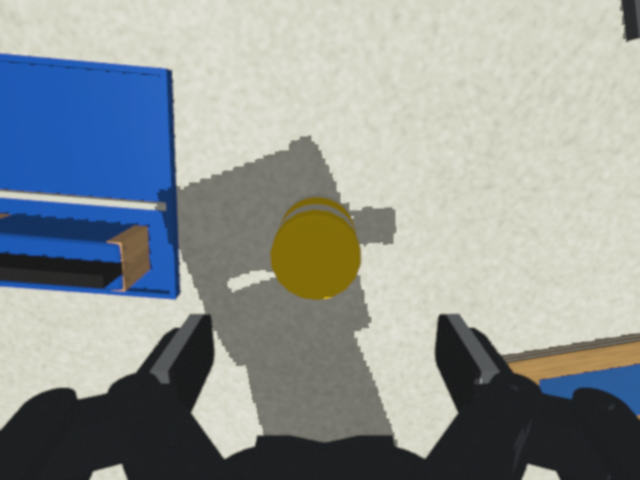

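The yellow pot is centred between the jaws, lid at (316,255), about 2 mm from the prediction. Descending.

>>> drive_tool --series '[[[0, -0.04, -0.08], [0, 0.4, 0]], [[0.6, 0, 0], [0, 0, 0]], [[0.7, 0, 0], [0, 0, 0]], [[0.55, 0, 0], [0, 0, 0]], [[0.1, 0, 0], [0, 0, 0]]]'

```text
time: 17.6
eef_pos: [0.466, 0.2207, 0.0285]
tcp_rot: [-0.706, 0.035, 0.707, 0.032]
contact_force: [-0.4, 0.1, -1.5]
opening: 1.001
```

```bash
python3 - <<'E'
from h import *
go(.4655,.2225,.028,-95.2)
E
```

```text
t 17.6 pos [0.466  0.2207 0.0285] jawyaw -95.4 q1 0.25 q6 1.92 open 1.00 F [-0.4  0.1 -1.5]
 shift [ 0.01 -0.04  0.01] turn [-0.2, 0.0, -0.2] | dyaw options [np.float64(0.2), np.float64(180.2), np.float64(-179.8)]
```

>>> drive_tool --series '[[[0, 0, 0], [0, 0, 0]], [[0, 0, 0], [0, 0, 0]], [[0, 0, 0], [0, 0, 0]], [[0, 0, 0], [0, 0, 0]]]' --grip -1

```text
time: 18.0
eef_pos: [0.4677, 0.221, 0.0308]
tcp_rot: [0.707, -0.035, -0.706, -0.033]
contact_force: [1.0, 0.3, -1.2]
opening: 0.605
```

>>> drive_tool --series '[[[0, 0, 0], [0, 0, 0]], [[-0.4, 0, 0], [0, 0, 0]], [[-0.8, 0, 0], [0, 0, 0]], [[-0.9, 0, 0], [0, 0, 0]], [[-0.5, 0, 0], [0, 0, 0]]]'

```text
time: 18.5
eef_pos: [0.464, 0.2202, 0.1615]
tcp_rot: [-0.704, 0.036, 0.709, 0.031]
contact_force: [0.6, -0.5, -0.8]
opening: 0.603
```

```bash
python3 - <<'E'
from h import *
go(.5329,-.3934,.16,-95.2)
c=ctrl.read_camera("wrist"); cv2.imwrite("pics/w13.png",c["img"][:,:,::-1])
E
```

```text
t 18.5 pos [0.464  0.2202 0.1615] jawyaw -95.4 q1 0.25 q6 1.91 open 0.60 F [ 0.6 -0.5 -0.8]
 shift [ 0.09 12.09 -2.54] turn [-0.2, 0.4, -0.4] | dyaw options [np.float64(0.2), np.float64(180.2), np.float64(-179.8)]
```

View pics/w13.png

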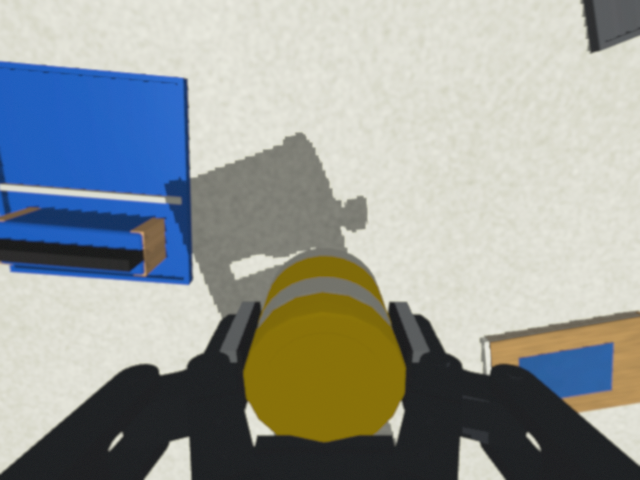

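The yellow pot is held upright. Carrying it to the yellow tray.

>>> drive_tool --series '[[[0, 0.95, -0.2], [0, 0.4, -0.4]], [[0, 0.95, -0.2], [0, 0, 0]], [[0, 0.95, -0.2], [0, 0, 0]], [[0, 0.95, -0.2], [0, 0, 0]], [[0, 0.95, -0.2], [0, 0, 0]]]'

```text
time: 19.05
eef_pos: [0.4954, -0.0213, 0.1684]
tcp_rot: [0.712, -0.027, -0.701, -0.03]
contact_force: [1.1, -0.1, -1.7]
opening: 0.599
```

>>> drive_tool --series '[[[0, 0.95, -0.2], [0, 0, 0]], [[0, 0.95, -0.2], [0, 0, 0]], [[0, 0.95, -0.2], [0, 0, 0]], [[0, 0.95, -0.2], [0, 0, 0]], [[0, 0.95, -0.2], [0, 0, 0]]]'

```text
time: 19.55
eef_pos: [0.5236, -0.2699, 0.1656]
tcp_rot: [0.712, -0.027, -0.701, -0.031]
contact_force: [1.1, 0.5, -1.0]
opening: 0.597
```

```bash
python3 - <<'E'
from h import *
go(.5329,-.3934,.14,-95.2)
E
```

```text
t 19.6 pos [ 0.5236 -0.2699  0.1656] jawyaw -94.7 q1 -0.65 q6 0.99 open 0.60 F [ 1.1  0.5 -1. ]
 shift [ 0.5   2.45 -0.38] turn [0.5, -0.9, 0.4] | dyaw options [np.float64(-0.5), np.float64(179.5), np.float64(-180.5)]
```

>>> drive_tool --series '[[[0.1, 0.85, -0.13], [0.5, -0.9, 0.4]], [[0.1, 0.85, -0.13], [0, 0, 0]], [[0.1, 0.65, -0.1], [0, 0, 0]], [[0.1, 0, 0], [0, 0, 0]]]'

```text
time: 19.95
eef_pos: [0.5297, -0.4002, 0.1433]
tcp_rot: [0.707, -0.036, -0.706, -0.033]
contact_force: [-0.3, 0.2, -1.4]
opening: 0.6
```

```bash
python3 - <<'E'
from h import *
go(.5329,-.3934,.14,-95.2)
c=ctrl.read_camera("wrist"); cv2.imwrite("pics/w14.png",c["img"][:,:,::-1])
E
```

```text
t 19.9 pos [ 0.5297 -0.4002  0.1433] jawyaw -95.6 q1 -0.80 q6 0.87 open 0.60 F [-0.3  0.2 -1.4]
 shift [ 0.06 -0.14 -0.05] turn [-0.4, -0.1, -0.2] | dyaw options [np.float64(0.4), np.float64(180.4), np.float64(-179.6)]
```

View pics/w14.png

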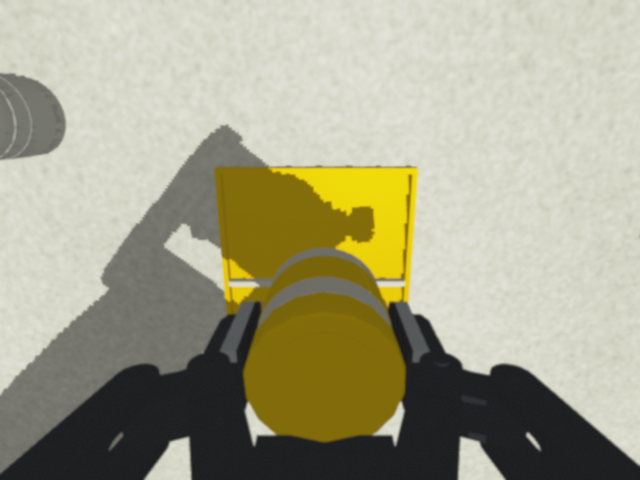

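The pot is over the pot bay and square with the rib (row 284). Lowering.

>>> drive_tool --series '[[[0.3, -0.14, -0.06], [-0.4, 0, -0.2]], [[0.7, 0, 0], [0, 0, 0]], [[0.7, 0, 0], [0, 0, 0]], [[0.2, 0, 0], [0, 0, 0]]]'

```text
time: 20.4
eef_pos: [0.534, -0.3847, 0.043]
tcp_rot: [0.706, -0.028, -0.706, -0.032]
contact_force: [0.2, 0.9, -1.8]
opening: 0.602
```

```bash
python3 - <<'E'
from h import *
go(.5329,-.3934,.036,-95.2)
E
```

```text
t 20.4 pos [ 0.534  -0.3847  0.043 ] jawyaw -94.9 q1 -0.78 q6 0.87 open 0.60 F [ 0.2  0.9 -1.8]
 shift [0.14 0.18 0.01] turn [0.3, 0.0, 0.3] | dyaw options [np.float64(-0.3), np.float64(179.7), np.float64(-180.3)]
```

>>> drive_tool --series '[[[0.05, 0.15, 0.01], [0.3, 0, 0.3]], [[0.07, 0, 0], [0, 0, 0]]]'

```text
time: 20.6
eef_pos: [0.5328, -0.3891, 0.0351]
tcp_rot: [-0.705, 0.03, 0.707, 0.031]
contact_force: [-0.7, -0.3, -1.5]
opening: 0.601
```

>>> drive_tool --series '[[[0.05, 0, 0], [0, 0, 0]]]'

```text
time: 20.7
eef_pos: [0.5333, -0.3891, 0.0334]
tcp_rot: [-0.706, 0.03, 0.707, 0.031]
contact_force: [-0.2, 0.0, -1.9]
opening: 0.595
```

>>> drive_tool --series '[[[0.04, 0, 0], [0, 0, 0]]]'

```text
time: 20.8
eef_pos: [0.5339, -0.3895, 0.0332]
tcp_rot: [-0.706, 0.031, 0.707, 0.03]
contact_force: [-2.7, 3.0, 6.2]
opening: 0.599
```

```bash
python3 - <<'E'
from h import *
go(.5329,-.3934,.035,-95.2)
E
```

```text
t 20.8 pos [ 0.5339 -0.3895  0.0332] jawyaw -95.0 q1 -0.78 q6 0.87 open 0.60 F [-2.7  3.   6.2]
 shift [-0.03  0.08  0.01] turn [0.2, 0.1, -0.0] | dyaw options [np.float64(-0.2), np.float64(179.8), np.float64(-180.2)]
```

Contact with the floor. Releasing.

>>> drive_tool --series '[[[0, 0, 0], [0, 0, 0]], [[0, 0, 0], [0, 0, 0]], [[0, 0, 0], [0, 0, 0]]]' --grip 0.9

```text
time: 21.1
eef_pos: [0.5362, -0.3917, 0.0374]
tcp_rot: [0.708, -0.033, -0.705, -0.029]
contact_force: [-1.1, -0.3, -0.0]
opening: 0.95
```

>>> drive_tool --series '[[[-0.4, 0, 0], [0, 0, 0]], [[-0.8, 0, 0], [0, 0, 0]], [[-0.9, 0, 0], [0, 0, 0]], [[-0.6, 0, 0], [0, 0, 0]]]'

```text
time: 21.5
eef_pos: [0.5332, -0.3893, 0.1708]
tcp_rot: [-0.706, 0.03, 0.707, 0.031]
contact_force: [0.7, -0.0, 0.6]
opening: 0.948
```

```bash
python3 - <<'E'
from h import *
go(.4648,-.0752,.14,-100.5)
c=ctrl.read_camera("wrist"); cv2.imwrite("pics/w15.png",c["img"][:,:,::-1])
E
```

```text
t 21.5 pos [ 0.5332 -0.3893  0.1708] jawyaw -95.0 q1 -0.78 q6 0.87 open 0.95 F [ 0.7 -0.   0.6]
 shift [ 0.63 -6.14  1.91] turn [5.5, 0.1, 0.1] | dyaw options [np.float64(-5.5), np.float64(174.5), np.float64(-185.5)]
```

View pics/w15.png

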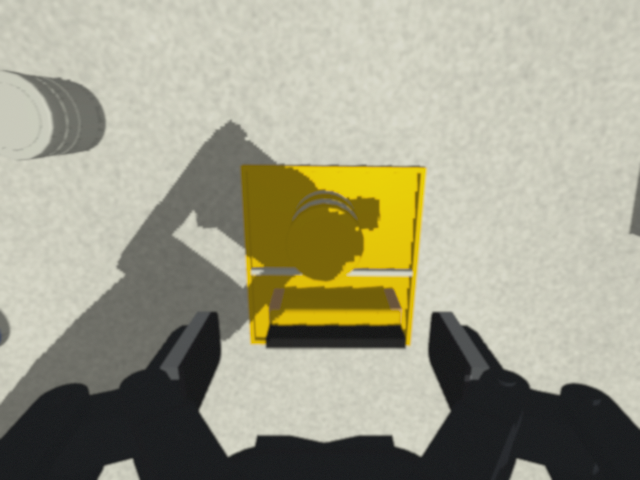

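The yellow pot stands upright in the wide bay (lid about (327,242)), clear of the squeegee. On to the blue pot.

>>> drive_tool --series '[[[0.05, -0.9, 0.28], [1.1, 0, 0]], [[0.05, -0.9, 0.28], [1.1, 0, 0]], [[0.05, -0.9, 0.28], [1.1, 0, 0]], [[0.05, -0.9, 0.28], [1.1, 0, 0]], [[0.05, -0.9, 0.28], [1.1, 0, 0]]]' --grip 1

```text
time: 22.05
eef_pos: [0.4973, -0.1615, 0.1681]
tcp_rot: [0.711, -0.075, -0.696, -0.064]
contact_force: [0.2, 0.3, 0.4]
opening: 0.999
```

```bash
python3 - <<'E'
from h import *
go(.4648,-.0752,.14,-100.5)
E
```

```text
t 22.1 pos [ 0.4973 -0.1615  0.1681] jawyaw -101.3 q1 -0.51 q6 1.27 open 1.00 F [0.2 0.3 0.4]
 shift [ 0.52 -1.57  0.99] turn [-0.8, -1.3, -0.8] | dyaw options [np.float64(0.8), np.float64(180.8), np.float64(-179.2)]
```

>>> drive_tool --series '[[[0.2, -0.75, 0.4], [-0.8, -1.3, -0.8]], [[0.2, -0.7, 0.35], [0, 0, 0]], [[0.1, -0.1, 0.1], [0, 0, 0]]]'

```text
time: 22.35
eef_pos: [0.469, -0.071, 0.1426]
tcp_rot: [0.705, -0.063, -0.703, -0.064]
contact_force: [0.4, -0.4, -0.2]
opening: 1.0
```

```bash
python3 - <<'E'
from h import *
go(.4648,-.0752,.028,-100.5)
c=ctrl.read_camera("wrist"); cv2.imwrite("pics/w16.png",c["img"][:,:,::-1])
print(proj(c,[[.4648,-.0752,.06]]))
E
```

```text
t 22.4 pos [ 0.469  -0.071   0.1426] jawyaw -100.3 q1 -0.37 q6 1.38 open 1.00 F [ 0.4 -0.4 -0.2]
 shift [2.29 0.1  0.08] turn [0.2, -0.2, 0.1] | dyaw options [np.float64(-0.2), np.float64(179.8), np.float64(-180.2)]
[[329.81535758 262.39805469]]
```

View pics/w16.png

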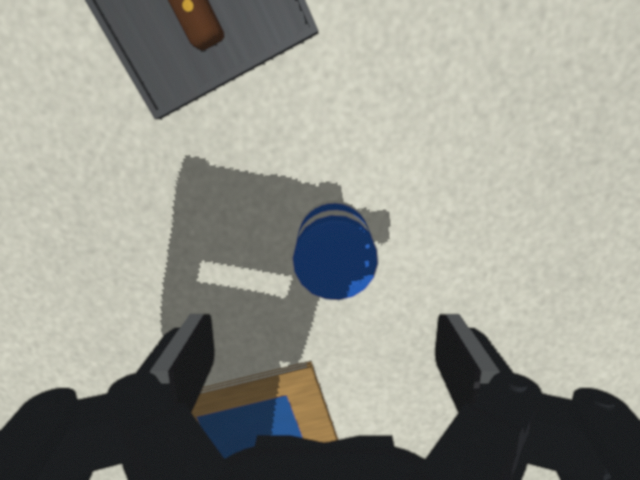

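The blue pot is between the jaws, lid at (335,258), about 3 mm from the prediction. I'll correct for that and descend.

>>> drive_tool --series '[[[0.1, 0.14, 0.04], [0, 0, 0]], [[0.7, 0, 0], [0, 0, 0]], [[0.7, 0, 0], [0, 0, 0]], [[0.65, 0, 0], [0, 0, 0]], [[0.05, 0, 0], [0, 0, 0]]]'

```text
time: 22.9
eef_pos: [0.4722, -0.0875, 0.0334]
tcp_rot: [0.71, -0.067, -0.698, -0.063]
contact_force: [-0.4, 0.0, 0.4]
opening: 1.002
```

```bash
python3 - <<'E'
from h import *
go(.4668,-.0782,.028,-100.5)
E
```

```text
t 22.9 pos [ 0.4722 -0.0875  0.0334] jawyaw -100.5 q1 -0.39 q6 1.36 open 1.00 F [-0.4  0.   0.4]
 shift [ 0.11 -0.16  0.14] turn [-0.0, -1.0, -0.3] | dyaw options [np.float64(0.0), np.float64(180.0), np.float64(-180.0)]
```

>>> drive_tool --series '[[[0.08, -0.16, 0.13], [0, -1, -0.3]], [[0.02, 0, 0], [0, 0, 0]]]'

```text
time: 23.1
eef_pos: [0.4683, -0.0807, 0.0292]
tcp_rot: [-0.704, 0.066, 0.704, 0.066]
contact_force: [-0.2, -0.6, 0.5]
opening: 1.003
```

```bash
python3 - <<'E'
from h import *
go(.4668,-.0782,.028,-100.5)
E
```

```text
t 23.1 pos [ 0.4683 -0.0807  0.0292] jawyaw -100.7 q1 -0.38 q6 1.37 open 1.00 F [-0.2 -0.6  0.5]
 shift [ 0.02 -0.04  0.04] turn [-0.2, 0.0, 0.0] | dyaw options [np.float64(0.2), np.float64(180.2), np.float64(-179.8)]
```

>>> drive_tool --series '[[[0, -0.03, 0.02], [0, 0, 0]], [[0, 0, 0], [0, 0, 0]], [[0, 0, 0], [0, 0, 0]], [[0, 0, 0], [0, 0, 0]]]' --grip -1

```text
time: 23.5
eef_pos: [0.4711, -0.0804, 0.034]
tcp_rot: [0.707, -0.067, -0.701, -0.065]
contact_force: [-0.3, -0.0, -1.6]
opening: 0.598
```

>>> drive_tool --series '[[[0, 0, 0], [0, 0, 0]], [[-0.4, 0, 0], [0, 0, 0]], [[-0.8, 0, 0], [0, 0, 0]], [[-0.9, 0, 0], [0, 0, 0]], [[-0.5, 0, 0], [0, 0, 0]]]'

```text
time: 24.0
eef_pos: [0.4654, -0.0781, 0.1622]
tcp_rot: [-0.702, 0.065, 0.706, 0.066]
contact_force: [0.6, -0.3, 0.3]
opening: 0.598
```

```bash
python3 - <<'E'
from h import *
go(.5462,.3803,.16,-100.5)
c=ctrl.read_camera("wrist"); cv2.imwrite("pics/w17.png",c["img"][:,:,::-1])
E
```

```text
t 24.0 pos [ 0.4654 -0.0781  0.1622] jawyaw -100.7 q1 -0.38 q6 1.38 open 0.60 F [ 0.6 -0.3  0.3]
 shift [ 0.06 -9.31  0.11] turn [-0.2, 0.3, 0.1] | dyaw options [np.float64(0.2), np.float64(180.2), np.float64(-179.8)]
```

View pics/w17.png

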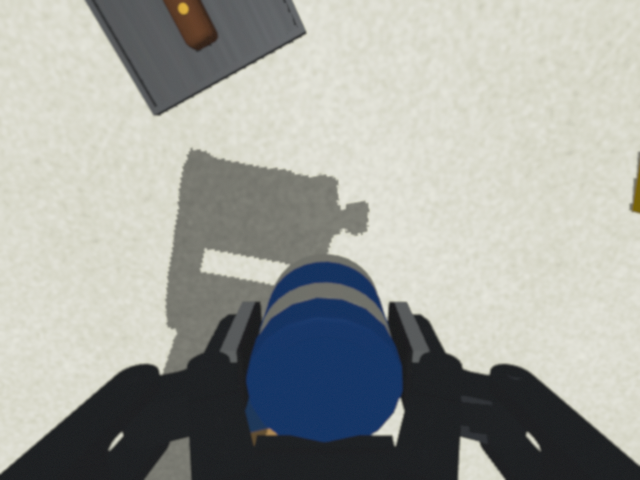

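The blue pot is held upright. Carrying it to the blue tray.

>>> drive_tool --series '[[[0, -0.95, 0.01], [0, 0.3, 0]], [[0, -0.95, 0.01], [0, 0, 0]], [[0, -0.95, 0.01], [0, 0, 0]], [[0, -0.95, 0.01], [0, 0, 0]], [[0, -0.95, 0.01], [0, 0, 0]]]'

```text
time: 24.55
eef_pos: [0.512, 0.156, 0.1663]
tcp_rot: [0.708, -0.072, -0.699, -0.069]
contact_force: [0.8, -1.0, -0.4]
opening: 0.602
```

>>> drive_tool --series '[[[0, -0.95, 0.01], [0, 0, 0]], [[0, -0.95, 0.01], [0, 0, 0]], [[0, -0.9, 0.01], [0, 0, 0]]]'

```text
time: 24.85
eef_pos: [0.5367, 0.2996, 0.1624]
tcp_rot: [0.707, -0.072, -0.7, -0.068]
contact_force: [0.6, -0.5, -0.7]
opening: 0.601
```

```bash
python3 - <<'E'
from h import *
go(.5462,.3803,.14,-100.5)
E
```

```text
t 24.9 pos [0.5367 0.2996 0.1624] jawyaw -101.4 q1 0.35 q6 2.12 open 0.60 F [ 0.6 -0.5 -0.7]
 shift [ 0.44 -1.62  0.14] turn [-0.9, -0.6, -0.3] | dyaw options [np.float64(0.9), np.float64(180.9), np.float64(-179.1)]
```

>>> drive_tool --series '[[[0.1, -0.8, 0.07], [-0.9, -0.6, -0.3]], [[0.1, -0.75, 0.07], [0, 0, 0]], [[0.1, 0, 0], [0, 0, 0]]]'

```text
time: 25.15
eef_pos: [0.5434, 0.3854, 0.1435]
tcp_rot: [-0.704, 0.062, 0.705, 0.062]
contact_force: [-0.4, -0.1, -1.8]
opening: 0.597
```

```bash
python3 - <<'E'
from h import *
go(.5462,.3803,.06,-100.5)
c=ctrl.read_camera("wrist"); cv2.imwrite("pics/w18.png",c["img"][:,:,::-1])
E
```

```text
t 25.1 pos [0.5434 0.3854 0.1435] jawyaw -100.1 q1 0.46 q6 2.21 open 0.60 F [-0.4 -0.1 -1.8]
 shift [ 1.67  0.09 -0.08] turn [0.4, 0.0, 0.1] | dyaw options [np.float64(-0.4), np.float64(179.6), np.float64(-180.4)]
```

View pics/w18.png

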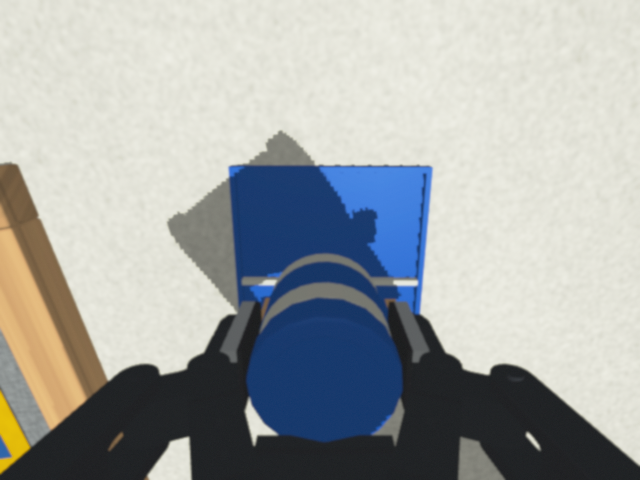

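The pot is over the wide bay (rib at row 283). Lowering.

>>> drive_tool --series '[[[0.3, 0.09, -0.08], [0.4, 0, 0]], [[0.7, 0, 0], [0, 0, 0]], [[0.65, 0, 0], [0, 0, 0]], [[0.2, 0, 0], [0, 0, 0]]]'

```text
time: 25.6
eef_pos: [0.546, 0.3722, 0.0443]
tcp_rot: [-0.703, 0.068, 0.705, 0.065]
contact_force: [-0.3, 0.1, -1.8]
opening: 0.6
```

```bash
python3 - <<'E'
from h import *
go(.5462,.3803,.038,-100.5)
E
```

```text
t 25.6 pos [0.546  0.3722 0.0443] jawyaw -100.8 q1 0.45 q6 2.21 open 0.60 F [-0.3  0.1 -1.8]
 shift [ 0.13 -0.16  0.03] turn [-0.3, 0.1, -0.2] | dyaw options [np.float64(0.3), np.float64(180.3), np.float64(-179.7)]
```

>>> drive_tool --series '[[[0.05, -0.15, 0.02], [-0.3, 0, -0.2]], [[0.07, 0, 0], [0, 0, 0]]]'

```text
time: 25.8
eef_pos: [0.5458, 0.3777, 0.0369]
tcp_rot: [-0.702, 0.066, 0.706, 0.065]
contact_force: [-7.0, 0.8, 18.5]
opening: 0.598
```

>>> drive_tool --series '[[[0.05, 0, 0], [0, 0, 0]]]'

```text
time: 25.9
eef_pos: [0.5467, 0.3781, 0.037]
tcp_rot: [-0.702, 0.066, 0.706, 0.066]
contact_force: [-5.1, -2.8, 8.5]
opening: 0.599
```

```bash
python3 - <<'E'
from h import *
go(.5462,.3803,.036,-100.5)
E
```

```text
t 25.9 pos [0.5467 0.3781 0.037 ] jawyaw -100.7 q1 0.45 q6 2.21 open 0.60 F [-5.1 -2.8  8.5]
 shift [ 0.02 -0.04  0.02] turn [-0.2, 0.3, -0.1] | dyaw options [np.float64(0.2), np.float64(180.2), np.float64(-179.8)]
```

>>> drive_tool --series '[[[0, 0, 0], [0, 0, 0]], [[0, 0, 0], [0, 0, 0]], [[0, 0, 0], [0, 0, 0]]]' --grip 0.9

```text
time: 26.2
eef_pos: [0.5502, 0.3793, 0.0424]
tcp_rot: [0.705, -0.064, -0.703, -0.067]
contact_force: [0.3, 0.5, -0.6]
opening: 0.947
```

>>> drive_tool --series '[[[-0.4, 0, 0], [0, 0, 0]], [[-0.8, 0, 0], [0, 0, 0]], [[-0.9, 0, 0], [0, 0, 0]], [[-0.8, 0, 0], [0, 0, 0]]]'

```text
time: 26.6
eef_pos: [0.5467, 0.3768, 0.1846]
tcp_rot: [-0.701, 0.067, 0.707, 0.065]
contact_force: [1.2, 1.0, 1.0]
opening: 0.942
```

>>> drive_tool --series '[[[-0.3, 0.9, 0], [0, 0, 0]], [[0, 0.95, 0], [0, 0, 0]], [[0, 0.95, 0], [0, 0, 0]], [[0, 0.95, 0], [0, 0, 0]], [[0, 0.95, 0], [0, 0, 0]]]'

```text
time: 27.1
eef_pos: [0.5092, 0.1459, 0.2146]
tcp_rot: [0.711, -0.059, -0.697, -0.066]
contact_force: [1.8, -1.8, 0.9]
opening: 0.95
```

```bash
python3 - <<'E'
from h import *
go(.45,0,.25,-100)
c=ctrl.read_camera("top"); cv2.imwrite("pics/t20.png",c["img"][:,:,::-1])
c=ctrl.read_camera("scene"); cv2.imwrite("pics/s20.png",c["img"][:,:,::-1])
E
```

```text
t 27.1 pos [0.5092 0.1459 0.2146] jawyaw -100.1 q1 0.08 q6 1.83 open 0.95 F [ 1.8 -1.8  0.9]
 shift [-0.75  3.07  0.64] turn [-0.1, -1.1, 0.6] | dyaw options [np.float64(0.1), np.float64(180.1), np.float64(-179.9)]
```

View pics/t20.png

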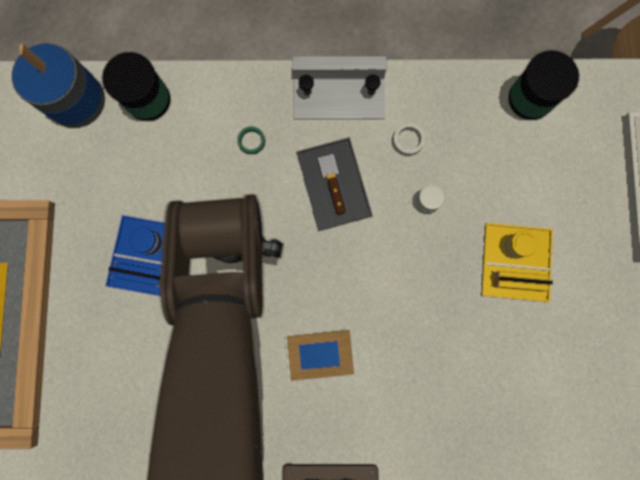

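View pics/s20.png

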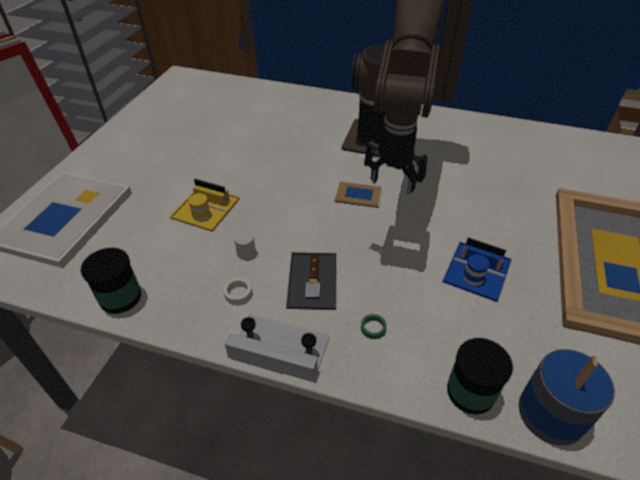

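Everything looks placed, and the white pot is still at (430,198). I'll move the arm further clear and do a final numeric check.

>>> drive_tool --series '[[[-0.2, 0.95, 0], [0, 0, 0]], [[0, 0.95, 0], [0, 0, 0]], [[0, 0.95, 0], [0, 0, 0]], [[0, 0, 0], [0, 0, 0]], [[0, 0, 0], [0, 0, 0]]]'

```text
time: 27.7
eef_pos: [0.4845, 0.0019, 0.2261]
tcp_rot: [0.714, -0.062, -0.694, -0.068]
contact_force: [0.5, -0.5, -0.2]
opening: 0.95
```

```bash
python3 - <<'E'
from h import *
c=ctrl.read_camera("top"); img=c["img"]; cv2.imwrite("pics/t21a.png",cv2.resize(img[200:310,90:210],None,fx=5,fy=5,interpolation=cv2.INTER_CUBIC)[:,:,::-1])
cv2.imwrite("pics/t21b.png",cv2.resize(img[210:315,465:570],None,fx=5,fy=5,interpolation=cv2.INTER_CUBIC)[:,:,::-1])
def near(bs,p): return min(bs,key=lambda b:np.hypot(*(b[:,0].mean(0)-p)))
for p in((137,273),(521,281)):
    b=near(blobs(mask(img,"dark"),40),p); r=cv2.minAreaRect((ray(c,b[:,0],0.064)[:,:2]*1000).astype(np.float32));print(r)
E
```

```text
((513.0386962890625, 92.55160522460938), (8.36039924621582, 183.04812622070312), 74.30815124511719)
((479.0400390625, -68.48192596435547), (6.956552982330322, 180.42672729492188), 79.60013580322266)
```

View pics/t21a.png

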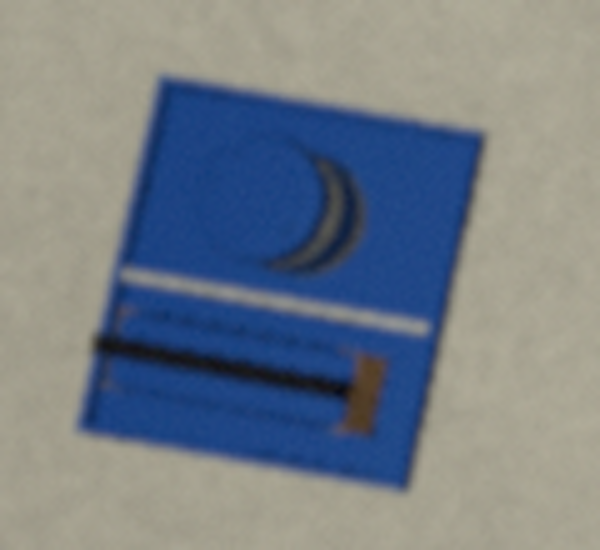

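View pics/t21b.png

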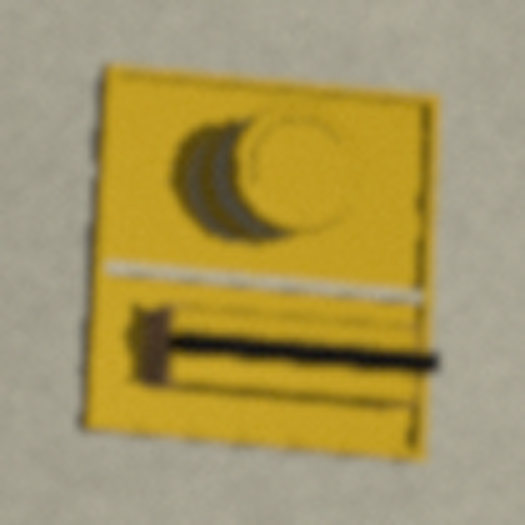

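```bash
python3 - <<'E'
from h import *
c=ctrl.read_camera("top")
for n,cr,o,pts in(("blue",[[163,78],[485,133],[407,489],[80,432]],(90,200),dict(pot=[(263,202)],sq=[(98,344),(350,390)])),("yellow",[[107,67],[440,97],[424,459],[86,429]],(465,210),dict(pot=[(298,170)],sq=[(170,342),(436,362)]))):
    Q=ray(c,np.array(cr)/5+o,.01)[:,:2]; u=Q[0]+Q[1]-Q[2]-Q[3]; u/=np.linalg.norm(u); v=np.array([-u[1],u[0]])
    for k,p in pts.items():
        P=ray(c,np.array(p)/5+o,.064)[:,:2]; d=P.mean(0)-Q.mean(0); print(n,k,"x %.1f y %.1f mm"%(d@u*1e3,d@v*1e3), (np.degrees(np.arctan2(*(P[0]-P[1])@np.c_[u,v])) if k=="sq" else ""))
w=ray(c,[[430.5,198]],.06); print("white",w)
s=ctrl.get_state(); print(s["time"],np.abs(s["dq"]).max())
E
```

```text
blue pot x 27.7 y -3.7 mm 
blue sq x -39.7 y -3.1 mm 0.06896035952863734
yellow pot x 31.3 y 6.2 mm 
yellow sq x -41.0 y 0.7 mm -1.357046264258695
white [[ 0.62573264 -0.20458619  0.06      ]]
27.8 0.020649085942888085
```

```bash
python3 -c "
from plant import ctrl
print(ctrl.sign_off())"
```

```text
the job is handed in; nothing more can be done
None
```

I cleared the table and handed the job in at about 28 s of the 144 s allowed. All five items are where they belong, and the white-lidded pot was not touched. The hand-in reports no verdict, so the figures below come from my own checks.

Both squeegees went in first, then both pots; the spatula went into the wash-up tray. The arm was well clear at hand-in. Each item was lowered until the force showed floor contact, then released. The largest force shown in the move readings was about 24 N.

Last positions of each item's centre in its tray frame:

| Item | x (mm) | y (mm) | Allowed x | Allowed y | Camera |
|---|---|---|---|---|---|
| Blue pot | 28 | -4 | 16 to 50 | ±44 | top |
| Blue squeegee | -40 | -3 | -60 to -24 | ±21 | top |
| Yellow pot | 31 | 6 | 16 to 50 | ±44 | top |
| Yellow squeegee | -41 | 1 | -60 to -24 | ±21 | top |
| Spatula | -3 | 2 | ±23 | ±43 | wrist, just after release |

- **Angles:** both squeegees are within about 1.5° of the bay direction, and the spatula lies lengthwise. Pots and squeegees look upright in the pictures; I did not measure their tilt or height on the floor.
- **White pot:** the top view shows it at the same pixel as at the start, (430,198).
- **Check that failed:** my automatic blade detection in the final top view picked up the arm instead. I replaced it with points read by hand from the enlarged pictures.
- **Disagreements:** the wrist and top views differed by up to 4 mm when locating items to pick up. For the placed squeegees they differed by up to about 3 mm, which is well inside the limits.

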